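# Fork-fit the axle clips on scooter wheels

## Task

Fit every clip in the rack onto the axle of the wheel of its own colour: take the clip fork by its handle, slide the prongs under a clip to lift it off its rib, carry it over and push it sideways into the groove until it snaps fully home. Press the clips on only with the fork (the fingers must not touch a clip at an axle), then stand the fork upright back on the black mat, and leave the other things on the bench alone.

Things in the scene. Friction and masses are not known exactly. Their poses are not given: they have to be found in the camera images.
- fork_grip (a point): Clip fork (0.25 kg), standing upright on its flat steel foot. This point is on the axis of its blue upright handle (22 x 22 mm, 4 to 112 mm above the foot's underside), 80 mm above the underside. z points up the handle, x along the prongs. Foot: 4 mm thick, 44 wide, from 20 mm behind the axis to 22 mm ahead.
- fork_seat (a point): Where the eye of a clip lies (half thickness) when the clip rides on the fork with its back against the shoulder: 39 mm ahead of the handle's axis, 6 mm above the underside. The shoulder's front face is 22 mm ahead of the axis, 12 mm high, 44 wide. Two prongs run from it to 63 mm ahead: each 9 wide, 4 thick, 26 mm gap between, with a lip 2 mm high across the last 3 mm.
- mat: Black rubber parking mat, fixed, 140 x 120 x 3 mm (its x by its y); origin at the centre of its underside.
- rack: Fixed rack, base 75 x 230 x 8 mm, origin centre of underside. Ribs at its y = -84, -28, 28, 84 mm: 18 wide, from x = -15 to 13 mm, top 32 mm above the bench, with a pin 10 across and 3 high at x = 0 inside the clip's eye. A clip's middle 18 mm lies on the rib, 9 mm overhangs each side; its back looks to the rack's -x, where the fork comes in, a prong each side of the rib.
- clip_pink_eye (a point): Pink split clip (absent in some starts): flat U, 36 wide, 36 long, 4 mm thick, 28 g, on a rack rib. Point: centre of its eye, mid thickness. x points out of the mouth, z up; its flat back is 17 mm behind. A nub on each sprung arm, 7.6 mm ahead of the eye, leaves a 10 mm gap that must spread over the 14 mm core (5 to 15 N push).
- clip_teal_eye (a point): Teal split clip (absent in some starts): flat U, 36 wide, 36 long, 4 mm thick, 28 g, on a rack rib. Point: centre of its eye, mid thickness. x points out of the mouth, z up; its flat back is 17 mm behind. A nub on each sprung arm, 7.6 mm ahead of the eye, leaves a 10 mm gap that must spread over the 14 mm core (5 to 15 N push).
- clip_yellow_eye (a point): Yellow split clip (absent in some starts): flat U, 36 wide, 36 long, 4 mm thick, 28 g, on a rack rib. Point: centre of its eye, mid thickness. x points out of the mouth, z up; its flat back is 17 mm behind. A nub on each sprung arm, 7.6 mm ahead of the eye, leaves a 10 mm gap that must spread over the 14 mm core (5 to 15 N push).
- clip_purple_eye (a point): Purple split clip (absent in some starts): flat U, 36 wide, 36 long, 4 mm thick, 28 g, on a rack rib. Point: centre of its eye, mid thickness. x points out of the mouth, z up; its flat back is 17 mm behind. A nub on each sprung arm, 7.6 mm ahead of the eye, leaves a 10 mm gap that must spread over the 14 mm core (5 to 15 N push).
- groove_pink (a point): Axle of the wheel with the pink tyre (fixed, 110 mm across, lying flat, hub top 44 mm above the bench); 20 mm axle standing upright. Point: on its axis at the groove floor, 62 mm above the bench. Groove 8 mm high, core 14 mm across; above it a head 20 mm across, up to 80 mm above the bench. A clip goes on from any side.
- groove_teal (a point): Axle of the wheel with the teal tyre (fixed, 110 mm across, lying flat, hub top 44 mm above the bench); 20 mm axle standing upright. Point: on its axis at the groove floor, 62 mm above the bench. Groove 8 mm high, core 14 mm across; above it a head 20 mm across, up to 80 mm above the bench. A clip goes on from any side.
- groove_yellow (a point): Axle of the wheel with the yellow tyre (fixed, 110 mm across, lying flat, hub top 44 mm above the bench); 20 mm axle standing upright. Point: on its axis at the groove floor, 62 mm above the bench. Groove 8 mm high, core 14 mm across; above it a head 20 mm across, up to 80 mm above the bench. A clip goes on from any side.
- groove_purple (a point): Axle of the wheel with the purple tyre (fixed, 110 mm across, lying flat, hub top 44 mm above the bench); 20 mm axle standing upright. Point: on its axis at the groove floor, 62 mm above the bench. Groove 8 mm high, core 14 mm across; above it a head 20 mm across, up to 80 mm above the bench. A clip goes on from any side.
- skate_tool: Bystander: blue T-shaped skate tool, 100 mm long, lying on the bench; origin at its underside. Leave alone.
- mallet: Bystander: rubber mallet with a wooden handle, 320 mm long, lying beyond the wheels; origin at its underside. Leave alone.
- bearing_a: Bystander: 22 mm steel ball bearing lying flat; origin at its underside. Leave alone.
- bearing_b: Bystander: 22 mm steel ball bearing lying flat; origin at its underside. Leave alone.
- end_cap: Bystander: black plastic bar-end cap, 28 mm across, 12 mm high; origin at its underside. Leave alone.
- bolt_box: Bystander: small cardboard box, 70 x 50 x 30 mm; origin at its underside. Leave alone.
- lube: Bystander: white bottle with a red cap, 34 mm across, 85 mm high; origin at its underside. Leave alone.
Not all that is in view belongs to the job. Leave any brown look-alike of the part that bears clip_purple_eye alone.

How it is judged:
By the outcome, as a careful person would: the job done as asked, in the order asked, and still so for the second after the job is handed in, with the robot touching nothing.
Of clip_pink, clip_teal, clip_yellow, clip_purple only 3 to 4 are there at a start; the rules pass over those that are not, and their reading is None.
Once in a run the grip may slacken for a moment while it holds something.
It also fails if it takes over 210 s, if anything falls off the work surface, if the arm or the gripper's body presses on something with over 40 N, if the wrist force passes 120 N, or if a joint passes its speed limit or range.

## Robot

A 7-joint arm with a two-finger parallel gripper is mounted at the origin on the work surface. World frame = base frame: x ahead of the robot, y to its left, z up, the work surface at z = 0. Lengths are in m, angles in rad, forces in N, time in s.
With the tool pointing down it reaches from about 0.425 to 0.925 m from the base axis. Payload 6.8 kg.
Tool frame: the origin (TCP) lies at the very end of the fingers, on their centre line; the grasp point (between the pads) lies 19 mm behind it; z points along the fingers, y is the line along which they close (so a half turn about z gives the same grasp; the last joint's range is limited). The gripper opens to 85 mm and grips with 20 to 120 N. Pads are 22 mm wide; open, the fingers measure 114 mm over their backs; the gripper's body (76 mm by 85 mm) begins 54 mm behind the grasp point. The pads swing forward as they close: fully open they stand 13 mm farther back than shut.
Start: joints at [1.2, 0.477, 0.022, 1.555, -0.011, 1.109, -0.083], TCP at [0.175, -0.652, 0.231] pointing down, gripper open.
Joint ranges: [-2.96, 2.96], [-0.34, 2.1], [-1.41, 1.46], [0.24, 2.44], [-1.37, 4.51], [0.17, 1.92], [-2.96, 2.96]. Speed limits (rad/s): [2.39, 2.39, 3.14, 3.14, 3.14, 3.14, 3.14].

## Interface

Orientations are given as a unit quaternion [w, x, y, z].
In Python, from station import get_obs, read_camera, hand_in gives the robot as it stands.
- The arm moves only by the tool arm_command, never from a script. Its argument "commands" is one flat list of numbers, 7 for each row, row after row: the shift along the tool's x, y, z in m, then the turn, a rotation vector about the tool's x, y, z in degrees, then the opening, from 0 (shut) to 1 (fully open). In form: [tx, ty, tz, rx, ry, rz, fingers, tx, ty, tz, rx, ry, rz, fingers, ...]. A call has 1 to 8 rows; each row is the pose to reach, as a shift and turn from the pose commanded when the call began, along the tool's axes at that moment; what a row does not reach only later rows make up. A row lasts 1/10 s, in which the tool goes at most 50 mm and 8.59 degrees, less where a joint would pass 70% of its speed; a pose out of reach is approached as far as the arm can. A call with a gripper value outside its range is refused whole. The fingers move at their own pace and stop on an object; "force" is the grip in N (left out, the last holds). Time passes only in rows, so rows that repeat a pose let the fingers close. It gives the time, the measured TCP pose, the force, the opening and the grip force at its end, in the units of the state.
- get_obs(): the state, without advancing time (a new reading comes with each control period).
- read_camera(name): name is "scene" or "top" or "wrist"; returns a dict with "img" (480x640x3 uint8, red, green, blue), "camera_matrix" (3x3 intrinsics, pixels), "pose" (4x4, takes a point from camera to world coordinates). Camera axes: x right, y down, z forward; pixel columns grow to the right and rows downward; lengths in m; the calibration is good to about 2 mm. A picture is of the moment at which its call begins. There is no depth.
- hand_in(): hands the job in; it is judged then, once.
The state is a dict: "t": time; "q": joint angles; "joint_vel": joint speeds; "joint_torque": joint torques, N m; "eef_pos": TCP position; "tool_rot": TCP orientation; "contact_force": force on the tool from outside, world axes, zero at the start; "torque": the same for the moment, N m; "gripper_width": opening from 0.0 (shut) to 1.0 (fully open); "grasp_force": force on a finger pad.
Only numpy, scipy, OpenCV 4.12 (cv2) and the standard library are available. Lean on these libraries where they do the work, as an engineer would, in place of code of your own. Each camera call takes 0.05 s, during which the arm holds its last target. There are 200 camera calls.

## Working session

There is one attempt and no reset: what is moved stays moved. The work goes in short steps, Python scripts to look and compute and a tool call to move; the robot and the scene stay as the last step left them, time stands still between calls to the robot, and variables do not carry over. Pictures are saved under pics/ and viewed, at most 14 in all, crops included, and the job is handed in when it is done.

Besides the shell and the picture viewer there is one more tool, called as name(argument=value, ...) on one line, values as JSON. arm_command: Moves the arm, as the interface text tells. Its arguments: {"type":"object","properties":{"commands":{"type":"array","items":{"type":"number"}},"force":{"type":"number"}},"required":["commands"]}

```bash
ls; mkdir -p pics
python3 - <<'E'
from station import *
import cv2,numpy as np
o=get_obs();print({k:np.round(v,3).tolist() for k,v in o.items()})
for n in("scene","top"):
    c=read_camera(n);cv2.imwrite(f"pics/{n}0.png",c["img"][:,:,::-1]);print(n,np.round(c["camera_matrix"],1).tolist(),np.round(c["pose"],3).tolist())
E
```

```text
pics
{'t': 0.0, 'q': [1.2, 0.478, 0.022, 1.556, -0.012, 1.109, -0.083], 'joint_vel': [-0.002, -0.001, -0.001, -0.001, 0.002, -0.003, 0.0], 'joint_torque': [-0.0, -59.646, 1.607, -28.119, 0.012, 0.009, -0.0], 'eef_pos': [0.175, -0.651, 0.23], 'tool_rot': [-0.001, 0.991, 0.131, -0.0], 'contact_force': [0.003, -0.17, 0.205], 'torque': [0.067, 0.001, -0.007], 'grasp_force': 0.0, 'gripper_width': 1.002}
scene [[513.4, 0.0, 309.6], [0.0, 513.4, 238.1], [0.0, 0.0, 1.0]] [[-0.854, 0.278, -0.439, 1.058], [0.52, 0.456, -0.723, 0.771], [-0.001, -0.846, -0.534, 0.674], [0.0, 0.0, 0.0, 1.0]]
top [[589.7, 0.0, 317.8], [0.0, 589.7, 244.8], [0.0, 0.0, 1.0]] [[0.027, -0.991, 0.132, 0.424], [-0.999, -0.031, -0.024, 0.014], [0.027, -0.131, -0.991, 1.32], [0.0, 0.0, 0.0, 1.0]]
```

View pics/scene0.png

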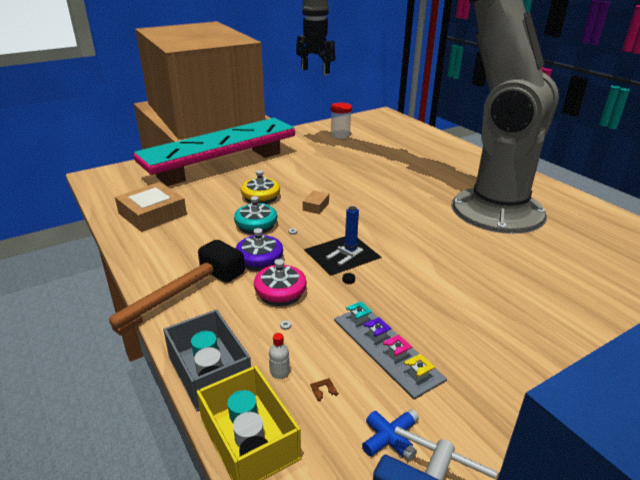

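View pics/top0.png

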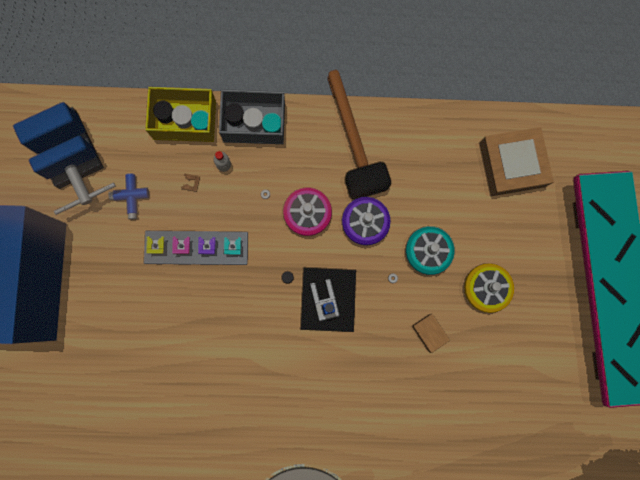

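The four clips are in the rack (top view, about (155–233, 245)). The wheels are pink (307,211), purple (366,221), teal (430,250) and yellow (489,288). The fork is on the mat at (325,300).

```bash
cat > h.py <<'E'
from station import *
import cv2,numpy as np
from scipy.spatial.transform import Rotation as R
def ray(c,uv,z):
    K=c["camera_matrix"];P=np.array(c["pose"]);d=P[:3,:3]@np.linalg.solve(K,[uv[0],uv[1],1.]);o=P[:3,3]
    return o+d*(z-o[2])/d[2]
def proj(c,p):
    P=np.linalg.inv(np.array(c["pose"]));q=c["camera_matrix"]@(P[:3,:3]@np.array(p)+P[:3,3]);return q[:2]/q[2]
HUE=dict(pink=(160,175),teal=(82,95),yellow=(22,32),purple=(122,140))
def mask(im,lo,hi):
    return cv2.inRange(cv2.cvtColor(im,cv2.COLOR_RGB2HSV),np.array(lo),np.array(hi))
def blobs(m,amin=30):
    n,l,s,ce=cv2.connectedComponentsWithStats(m);return [(s[i,4],ce[i],l==i) for i in range(1,n) if s[i,4]>=amin]
E
python3 - <<'E'
from h import *
c=read_camera("top");im=c["img"]
for k,(a,b) in HUE.items():
    for A,ce,l in blobs(mask(im,(a,110,60),(b,255,255)),40):
        (x,y),wh,an=cv2.minAreaRect(np.argwhere(l)[:,::-1].astype(np.float32))
        print(k,A,ce.round(1),"rect",round(x,1),round(y,1),np.round(wh,1),round(an,1),"z.034",ray(c,(x,y),.034).round(3),"z.03",ray(c,(x,y),.03).round(3))
def crop(x,y,w,h,s,n): cv2.imwrite(n,cv2.resize(im[y:y+h,x:x+w,::-1],None,fx=s,fy=s,interpolation=cv2.INTER_CUBIC))
crop(140,190,240,150,3.3,"pics/c1.png")
E
```

```text
pink 1330 [591.  292.1] rect 591.3 290.9 [235.    9.5] 83.1 z.034 [ 0.511 -0.623  0.034] z.03 [ 0.511 -0.625  0.03 ]
pink 860 [307.3 212.2] rect 307.0 211.5 [47.4 47.4] 45.0 z.034 [0.668 0.009 0.034] z.03 [0.669 0.009 0.03 ]
pink 151 [181.  246.5] rect 181.0 245.0 [16. 16.] 90.0 z.034 [0.585 0.282 0.034] z.03 [0.585 0.283 0.03 ]
teal 264 [199.4 119.9] rect 199.0 120.0 [18. 16.] 90.0 z.034 [0.87  0.258 0.034] z.03 [0.871 0.259 0.03 ]
teal 301 [271.2 122.2] rect 271.0 122.0 [18. 18.] 90.0 z.034 [0.871 0.097 0.034] z.03 [0.872 0.097 0.03 ]
teal 9518 [615.3 276.5] rect 620.7 287.7 [233.4  53.3] 82.5 z.034 [ 0.52  -0.689  0.034] z.03 [ 0.52  -0.691  0.03 ]
teal 884 [428.4 251.1] rect 429.5 250.5 [47. 47.] 90.0 z.034 [ 0.59  -0.264  0.034] z.03 [ 0.59  -0.265  0.03 ]
teal 200 [232.1 246.9] rect 232.0 245.5 [17. 16.] 90.0 z.034 [0.587 0.171 0.034] z.03 [0.588 0.172 0.03 ]
yellow 1319 [180.5 110.5] rect 178.4 113.0 [65.2 52.7] 3.8 z.034 [0.884 0.305 0.034] z.03 [0.886 0.306 0.03 ]
yellow 138 [175.4 137.5] rect 175.6 136.7 [47.1  7.2] 1.9 z.034 [0.829 0.309 0.034] z.03 [0.83 0.31 0.03]
yellow 205 [155.1 245.8] rect 155.0 244.5 [17. 16.] 90.0 z.034 [0.584 0.339 0.034] z.03 [0.585 0.34  0.03 ]
yellow 949 [487.1 288.1] rect 489.0 288.0 [48. 48.] 90.0 z.034 [ 0.511 -0.396  0.034] z.03 [ 0.511 -0.397  0.03 ]
purple 888 [365.1 221.6] rect 365.5 220.5 [47. 47.] 90.0 z.034 [ 0.652 -0.121  0.034] z.03 [ 0.653 -0.121  0.03 ]
purple 176 [206.3 246.4] rect 206.0 245.0 [16. 16.] 90.0 z.034 [0.587 0.228 0.034] z.03 [0.587 0.229 0.03 ]
```

View pics/c1.png

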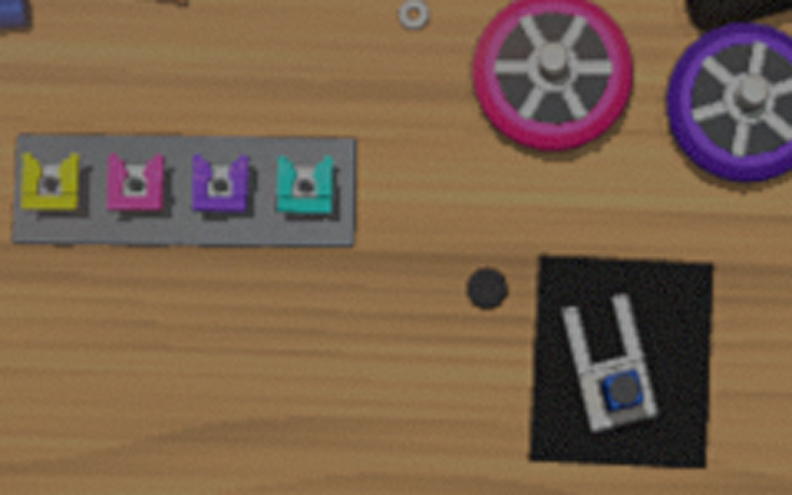

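```bash
cat >> h.py <<'E'
def to(*wp):
    """wp: (x,y,z,yaw of tool y in deg); prints shift + turn in the present tool axes"""
    o=get_obs();w=o["tool_rot"];r=R.from_quat([w[1],w[2],w[3],w[0]]);p=np.array(o["eef_pos"])
    print("at",p.round(4),"yaw_y",np.degrees(np.arctan2(*r.as_matrix()[[1,0],1])).round(2))
    for x,y,z,ps in wp:
        a=np.radians(ps);T=R.from_matrix(np.array([[-np.sin(a),np.cos(a),0],[np.cos(a),np.sin(a),0],[0,0,-1.]]))
        print(r.inv().apply(np.array([x,y,z])-p).round(4),np.degrees((r.inv()*T).as_rotvec()).round(2))
def tri(a,ua,b,ub):
    M=[];v=[]
    for c,u in((a,ua),(b,ub)):
        o=np.array(c["pose"])[:3,3];d=ray(c,u,0)-o;d/=np.linalg.norm(d);Q=np.eye(3)-np.outer(d,d);M.append(Q);v.append(Q@o)
    return np.linalg.solve(sum(M),sum(v))
E
python3 - <<'E'
from h import *
c=read_camera("top");im=c["img"]
print("handle top",ray(c,(328.5,308.3),.115).round(3),"tips",ray(c,(140+571/3.3,190+308/3.3),.007).round(3),ray(c,(140+621/3.3,190+296/3.3),.007).round(3),"foot rear",ray(c,(140+600/3.3,190+430/3.3),.005).round(3),ray(c,(140+655/3.3,190+414/3.3),.005).round(3))
print("mat corners",[ray(c,(140+u/3.3,190+v/3.3),.003).round(3)[:2] for u,v in((541,257),(712,263),(705,467),(531,459))])
print("endcap",ray(c,(288,278),.012).round(3))
for n,u,v in(("pink",553,58),("purple",752,92)): print(n,ray(c,(140+u/3.3,190+v/3.3),.08).round(3))
print("teal/yel",ray(c,(434,247.5),.08).round(3),ray(c,(495.5,286),.08).round(3))
to((.3,-.47,.23,-55),(.42,-.25,.23,-25),(.46,-.01,.23,13))
E
```

```text
handle top [ 0.454 -0.04   0.115] tips [ 0.511 -0.009  0.007] [ 0.52  -0.043  0.007] foot rear [ 0.43  -0.031  0.005] [ 0.442 -0.068  0.005]
mat corners [array([0.546, 0.012]), array([ 0.545, -0.104]), array([ 0.408, -0.102]), array([0.41 , 0.015])]
endcap [0.521 0.047 0.012]
pink [0.668 0.008 0.08 ]
purple [ 0.65  -0.121  0.08 ]
teal/yel [ 0.59  -0.264  0.08 ] [ 0.512 -0.395  0.08 ]
at [ 0.1753 -0.6515  0.2307] yaw_y -74.94
[ 0.1676 -0.1428  0.0009] [-6.000e-02 -1.000e-02 -1.994e+01]
[ 0.3407 -0.3241  0.001 ] [-6.000e-02 -2.000e-02 -4.994e+01]
[ 0.4416 -0.5455  0.0013] [-5.000e-02 -4.000e-02 -8.794e+01]
```

arm_command(commands=[0.34,-0.324,0,0,0,-50,1,0.34,-0.324,0,0,0,-50,1,0.34,-0.324,0,0,0,-50,1,0.34,-0.324,0,0,0,-50,1,0.34,-0.324,0,0,0,-50,1,0.34,-0.324,0,0,0,-50,1,0.34,-0.324,0,0,0,-50,1,0.34,-0.324,0,0,0,-50,1])

```text
t: 1.0
eef_pos: [0.3839, -0.3084, 0.2315]
tool_rot: [0.0, 0.843, 0.538, -0.0]
contact_force: [-0.1, -0.5, -0.4]
gripper_width: 0.998
grasp_force: 0.0
```

```bash
python3 -c "
from h import *
to((.454,-.06,.23,15))"
```

```text
at [ 0.3839 -0.3084  0.2315] yaw_y -24.95
[ 0.2548 -0.0412  0.0014] [ 2.000e-02  2.000e-02 -3.995e+01]
```

arm_command(commands=[0.255,-0.041,0,0,0,-40,1,0.255,-0.041,0,0,0,-40,1,0.255,-0.041,0,0,0,-40,1,0.255,-0.041,0,0,0,-40,1,0.255,-0.041,0,0,0,-40,1,0.255,-0.041,0,0,0,-40,1,0.255,-0.041,0,0,0,-40,1])

```text
t: 1.7
eef_pos: [0.454, -0.0599, 0.2314]
tool_rot: [0.0, 0.607, 0.795, 0.0]
contact_force: [0.1, -0.3, -0.2]
gripper_width: 0.998
grasp_force: 0.0
```

```bash
python3 -c "
from h import *
c=read_camera('wrist');cv2.imwrite('pics/w1.png',c['img'][:,:,::-1]);print(np.round(c['pose'],4),np.round(c['camera_matrix'],1))
im=c['img']
for A,ce,l in blobs(mask(im,(105,120,15),(128,255,255)),300): print('blue',A,ce,cv2.minAreaRect(np.argwhere(l)[:,::-1].astype(np.float32)))
to((.454,-.04,.23,15))"
```

```text
[[ 9.646e-01  2.494e-01  8.530e-02  4.321e-01]
 [ 2.636e-01 -9.130e-01 -3.115e-01  2.060e-02]
 [ 2.000e-04  3.230e-01 -9.464e-01  3.745e-01]
 [ 0.000e+00  0.000e+00  0.000e+00  1.000e+00]] [[383.1   0.  318.3]
 [  0.  383.1 237.1]
 [  0.    0.    1. ]]
blue 817 [326.76988984 188.29620563] ((327.5, 193.0), (48.0, 31.0), 90.0)
at [ 0.4535 -0.0619  0.2312] yaw_y 15.07
[0.021  0.0062 0.0012] [-0.03  0.02  0.07]
```

View pics/w1.png

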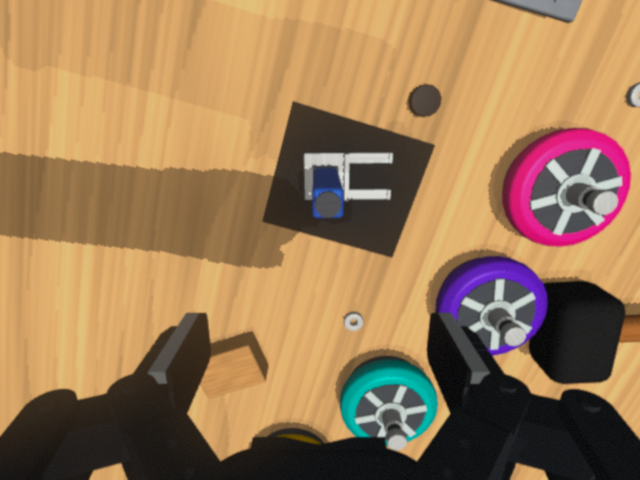

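```bash
python3 -c "
from h import *
c=read_camera('wrist')
print(ray(c,(327.5,205),.115),[ray(c,u,.08).round(4) for u in((604,202),(515,335),(397,440))])
h=ray(c,(327.5,205),.115)
to((h[0],h[1],.2,15.2),(h[0],h[1],.056,15.2))"
```

```text
[ 0.4549773  -0.04234844  0.115     ] [array([0.6674, 0.0084, 0.08  ]), array([ 0.6508, -0.1216,  0.08  ]), array([ 0.5887, -0.2631,  0.08  ])]
at [ 0.4532 -0.063   0.231 ] yaw_y 14.94
[0.0195 0.007  0.031 ] [-0.05  0.02 -0.26]
[0.0196 0.0072 0.175 ] [-0.05  0.02 -0.26]
```

arm_command(commands=[0.0195,0.007,0.03,0,0,0,1,0.0195,0.007,0.08,0,0,0,1,0.0195,0.007,0.13,0,0,0,1,0.0195,0.007,0.175,0,0,0,1,0.0195,0.007,0.175,0,0,0,0,0.0195,0.007,0.175,0,0,0,0,0.0195,0.007,0.175,0,0,0,0,0.0195,0.007,0.175,0,0,0,0], force=100)

```text
t: 2.6
eef_pos: [0.4572, -0.0416, 0.0586]
tool_rot: [0.002, 0.609, 0.793, 0.001]
contact_force: [0.1, -0.1, 0.6]
gripper_width: 0.334
grasp_force: 0.0
```

arm_command(commands=[0,0,0,0,0,0,0,0,0,0,0,0,0,0])

```text
t: 2.8
eef_pos: [0.4571, -0.0416, 0.0586]
tool_rot: [0.002, 0.609, 0.793, 0.001]
contact_force: [-1.3, -1.1, 9.1]
gripper_width: 0.248
grasp_force: 97.9
```

```bash
python3 -c "
from h import *
c=read_camera('wrist');cv2.imwrite('pics/w2.png',c['img'][:,:,::-1])
to((.47,-.03,.13,15.2))"
```

```text
at [ 0.4571 -0.0416  0.0586] yaw_y 15.02
[ 0.0077  0.0157 -0.0713] [ 0.2   0.15 -0.18]
```

View pics/w2.png

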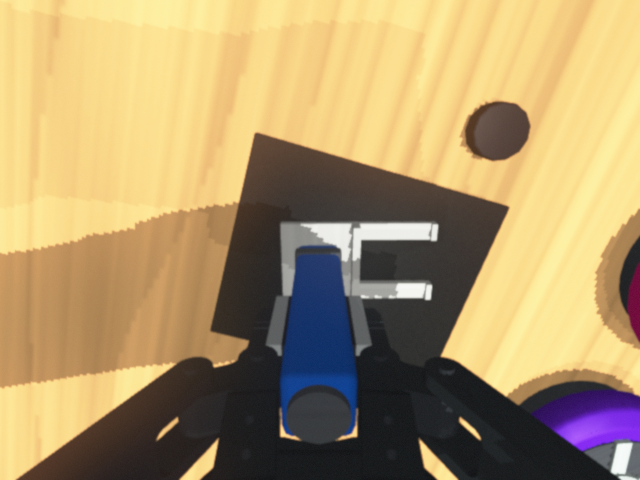

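```bash
python3 -c "
from h import *
c=read_camera('wrist')
a=ray(c,(437,222),.009);b=ray(c,(431,300),.009)
m=(a+b)/2;y=np.radians(15.1);d=m[:2]-[.4571,-.0416]
print(a,b,np.linalg.norm(a-b),'ahead',d@[np.cos(y),np.sin(y)],'left',d@[-np.sin(y),np.cos(y)])
to((.457,-.0416,.12,15.),(.49,.171,.12,.5))"
```

```text
[ 5.10885465e-01 -2.95443204e-04  9.00000000e-03] [ 0.52400936 -0.04429038  0.009     ] 0.045910680977604396 ahead 0.0632933583639099 left 0.002919694956350074
at [ 0.4571 -0.0415  0.0586] yaw_y 15.02
[-0.0002  0.0001 -0.0614] [0.2  0.14 0.02]
[ 0.1966  0.0871 -0.0616] [ 0.22  0.12 14.52]
```

arm_command(commands=[0,0,-0.03,0,0,0,0,0,0,-0.061,0,0,0,0,0.05,0.022,-0.061,0,0,3.6,0,0.1,0.044,-0.061,0,0,7,0,0.15,0.066,-0.061,0,0,11,0,0.196,0.087,-0.061,0,0,14.5,0,0.196,0.087,-0.061,0,0,14.5,0,0.196,0.087,-0.061,0,0,14.5,0])

```text
t: 3.7
eef_pos: [0.4887, 0.1745, 0.1186]
tool_rot: [-0.0, 0.702, 0.712, 0.002]
contact_force: [-0.0, -0.7, -2.4]
gripper_width: 0.241
grasp_force: 98.5
```

```bash
python3 -c "
from h import *
c=read_camera('wrist');im=c['img'];cv2.imwrite('pics/w3.png',im[:,:,::-1]);
to((.497,.171,.12,.5))
for k,(a,b) in HUE.items():
    for A,ce,l in blobs(mask(im,(a,110,60),(b,255,255)),300): print(k,A,ce.round(1),[ [round(t,1) for t in q] if not np.isscalar(q) else round(q,1) for q in cv2.minAreaRect(np.argwhere(l)[:,::-1].astype(np.float32))])
"
```

```text
at [0.4884 0.1717 0.118 ] yaw_y 0.71
[-0.0008  0.0086 -0.002 ] [ 0.05 -0.    0.21]
pink 2950 [490.3  55.5] [[500.5, 54.5], [78.1, 76.3], 1.0]
pink 3945 [567.  406.9] [[569.2, 409.4], [129.4, 54.8], 35.8]
teal 2278 [469.6 249. ] [[474.5, 249.5], [55.0, 65.0], 90.0]
purple 2764 [480.9 160.2] [[486.4, 159.8], [70.0, 65.2], 1.4]
```

View pics/w3.png

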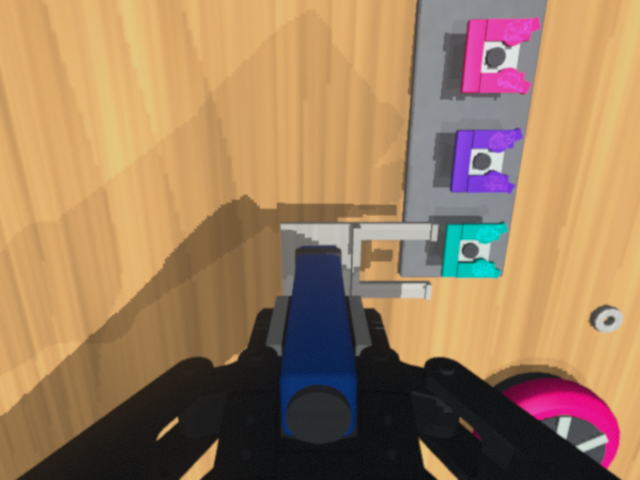

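```bash
python3 -c "
from h import *
c=read_camera('wrist');g=cv2.cvtColor(c['img'],cv2.COLOR_RGB2GRAY)
P=[]
for u,v in((470,250),(481,161),(496,57)):
    w=(g[v-13:v+14,u-13:u+14]<75).astype(np.uint8);b=max(blobs(w,20));uv=b[1]+[u-13,v-13];P.append(ray(c,uv,.035));print(b[0],uv.round(1),P[-1].round(4))
d=P[2]-P[0];print('rack yaw',np.degrees(np.arctan2(-d[0],d[1])),np.linalg.norm(d))
z=get_obs()['eef_pos'][2]-.0556
a=ray(c,(437,223),z+.006);b=ray(c,(431,300),z+.006);print('tips',a.round(4),b.round(4),((a+b)/2).round(4),'yaw',np.degrees(np.arctan2(-(a-b)[0],(a-b)[1])),get_obs()['eef_pos'],'cam',c['pose'][:3,3])
"
```

```text
Traceback (most recent call last):
ValueError: max() iterable argument is empty
```

```bash
python3 -c "
from h import *
c=read_camera('wrist');g=cv2.cvtColor(c['img'],cv2.COLOR_RGB2GRAY)
print(g[250,455:490:3])
P=[ray(c,u,.035) for u in((470.3,250.5),(481.5,161.5),(496,57))]
for p in P: print(p.round(4))
d=P[2]-P[0];print('rack yaw',np.degrees(np.arctan2(-d[0],d[1])),np.linalg.norm(d))
z=get_obs()['eef_pos'][2]-.0556
a=ray(c,(437,223),z+.006);b=ray(c,(431,300),z+.006);print('tips',a.round(4),b.round(4),((a+b)/2).round(4),'yaw',np.degrees(np.arctan2(-(a-b)[0],(a-b)[1])),get_obs()['eef_pos'],'cam',c['pose'][:3,3])
"
```

```text
[136 134 187 218 183 136 113 120 158 121 145 206]
[0.5843 0.1683 0.035 ]
[0.5831 0.2238 0.035 ]
[0.5826 0.2793 0.035 ]
rack yaw 0.8649659645143883 0.11101006326444847
tips [0.5505 0.196  0.0679] [0.5522 0.1507 0.0679] [0.5514 0.1733 0.0679] yaw 2.0853156483790825 [0.4883459  0.16897209 0.11746509] cam [0.48759953 0.25356229 0.2606106 ]
```

```bash
python3 -c "
from h import *
o=get_obs();print(o['joint_vel'].round(3),o['eef_pos'])
to((.4885,.1662,.0796,-.5))"
```

```text
[ 0.017  0.001  0.007  0.005 -0.001 -0.004 -0.005] [0.4883459  0.16897209 0.11746509]
at [0.4883 0.169  0.1175] yaw_y 0.47
[-0.0027  0.0001  0.0379] [-0.01  0.09  0.97]
```

arm_command(commands=[-0.0027,0,0.02,0,0,0.5,0,-0.0027,0,0.038,0,0,1,0,-0.0027,0,0.038,0,0,1,0,-0.0027,0,0.038,0,0,1,0,-0.0027,0,0.038,0,0,1,0])

```text
t: 4.35
eef_pos: [0.4892, 0.1678, 0.0803]
tool_rot: [0.0, 0.71, 0.704, 0.001]
contact_force: [0.4, 0.2, -2.8]
gripper_width: 0.24
grasp_force: 98.4
```

```bash
python3 -c "
from h import *
c=read_camera('wrist');cv2.imwrite('pics/w4.png',c['img'][190:340,270:530,::-1].repeat(3,0).repeat(3,1));
to((.5446,.1662,.0796,-.5))"
```

```text
at [0.4892 0.168  0.0803] yaw_y -0.48
[-0.0013  0.0554  0.0008] [ 0.09 -0.02  0.02]
```

View pics/w4.png

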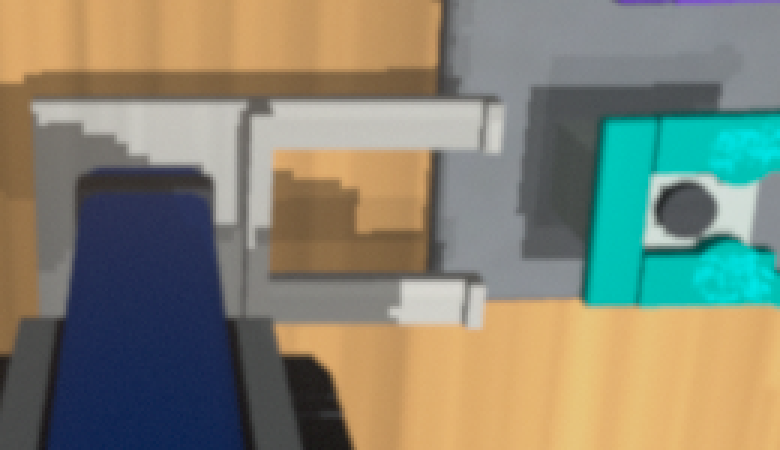

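```bash
cat >> h.py <<'E'
OFF=.0556
def fork(c,tu,bu):
    z=get_obs()['eef_pos'][2]-OFF+.006
    a=ray(c,tu,z);b=ray(c,bu,z);m=(a+b)/2;yw=np.degrees(np.arctan2(-(a-b)[0],(a-b)[1]))
    return m,yw,np.linalg.norm(a-b)
E
python3 -c "
from h import *
c=read_camera('wrist')
e=ray(c,(499,259.3),.035);m,yw,w=fork(c,(436.7,223.3),(431.3,298.7));print(e.round(4),m.round(4),yw,w,get_obs()['eef_pos'].round(4))"
```

```text
[0.5854 0.1739 0.035 ] [0.5524 0.1707 0.0307] 1.3393964402894742 0.044307366732212916 [0.4892 0.1681 0.0803]
```

arm_command(commands=[0.0035,0,0.001,0,0,0,0,0.0035,0,0.001,0,0,0,0,0.0035,0.015,0.001,0,0,0,0,0.0035,0.03,0.001,0,0,0,0,0.0035,0.043,0.001,0,0,0,0,0.0035,0.05,0.001,0,0,0,0,0.0035,0.055,0.001,0,0,0,0,0.0035,0.055,0.001,0,0,0,0])

```text
t: 5.25
eef_pos: [0.5438, 0.1713, 0.0782]
tool_rot: [-0.0, 0.71, 0.704, 0.0]
contact_force: [0.1, -0.8, -2.3]
gripper_width: 0.245
grasp_force: 98.5
```

```bash
python3 -c "
from h import *
c=read_camera('wrist');cv2.imwrite('pics/w5.png',c['img'][190:340,270:530,::-1].repeat(3,0).repeat(3,1));
o=get_obs();print(o['eef_pos'],o['contact_force'],o['joint_vel'].round(3))"
```

```text
[0.54323774 0.17131814 0.07816366] [ 0.08695422 -0.0372339  -2.98468094] [-0.001 -0.009 -0.005  0.015 -0.001  0.    -0.003]
```

View pics/w5.png

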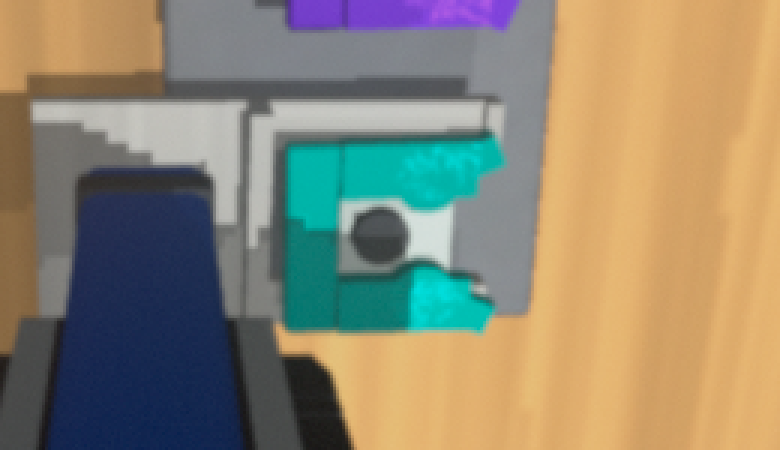

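```bash
python3 -c "
from h import *
c=read_camera('wrist')
e=ray(c,(397.3,268.7),.035);m,yw,w=fork(c,(436.7,223.3),(431.3,298.7));print(e.round(4),m.round(4),yw,w,get_obs()['eef_pos'].round(4))"
```

```text
[0.5851 0.1733 0.035 ] [0.6062 0.1741 0.0286] 1.3864194967280548 0.04426614362183187 [0.5429 0.1714 0.0782]
```

arm_command(commands=[-0.0005,0.0025,0,0,0,0,0,-0.0005,0.0025,0,0,0,0,0,-0.0005,0.0025,0,0,0,0,0,-0.0005,0.0025,-0.006,0,0,0,0,-0.0005,0.0025,-0.012,0,0,0,0,-0.0005,0.0025,-0.025,0,0,0,0,-0.0005,0.0025,-0.04,0,0,0,0,-0.0005,0.0025,-0.04,0,0,0,0])

```text
t: 6.15
eef_pos: [0.5478, 0.1716, 0.1214]
tool_rot: [0.001, 0.71, 0.704, 0.002]
contact_force: [1.1, -0.3, -3.1]
gripper_width: 0.245
grasp_force: 98.5
```

```bash
python3 -c "
from h import *
c=read_camera('wrist');cv2.imwrite('pics/w6.png',c['img'][190:340,270:530,::-1].repeat(3,0).repeat(3,1));
o=get_obs();print(o['eef_pos'],o['contact_force'],o['joint_vel'].round(3))"
```

```text
[0.54719286 0.17123224 0.12018404] [-0.1445284   0.37225589 -2.82384873] [-0.005  0.021  0.012  0.026  0.005 -0.008 -0.005]
```

View pics/w6.png

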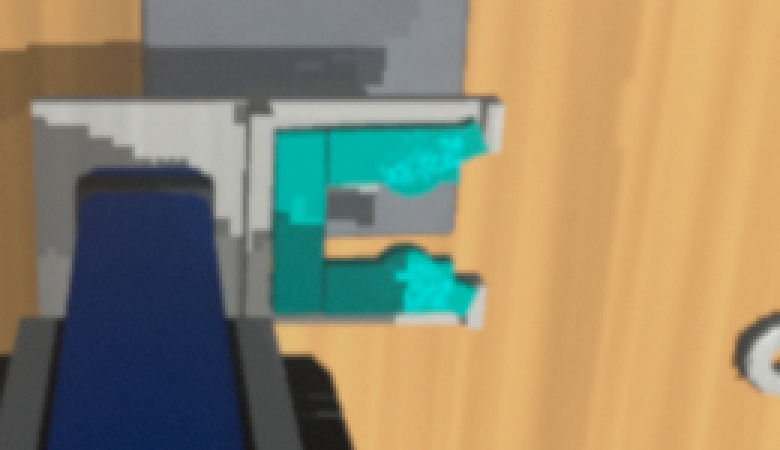

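arm_command(commands=[-0.008,-0.002,0,0,0,0,0,-0.024,-0.006,0,0,0,0,0,-0.048,-0.012,0.001,0,0,0,0,-0.078,-0.019,0.002,0,0,0,0,-0.108,-0.026,0.003,0,0,0,0,-0.138,-0.033,0.004,0,0,0,0,-0.168,-0.038,0.004,0,0,0,0,-0.198,-0.042,0.004,0,0,0,0])

```text
t: 7.0
eef_pos: [0.5006, -0.0298, 0.1137]
tool_rot: [-0.0, 0.71, 0.704, -0.001]
contact_force: [1.1, -0.3, -2.9]
gripper_width: 0.244
grasp_force: 98.5
```

arm_command(commands=[-0.03,0,0,0,0,0,0,-0.06,0,0,0,0,0,0,-0.09,0,0,0,0,0,0,-0.12,0,0,0,0,0,0,-0.15,0,0,0,0,0,0,-0.18,0,0,0,0,0,0,-0.206,0,0,0,0,0,0,-0.222,0,0,0,0,0,0])

```text
t: 7.8
eef_pos: [0.4986, -0.2525, 0.1136]
tool_rot: [-0.0, 0.711, 0.703, -0.001]
contact_force: [-0.7, 0.6, -3.2]
gripper_width: 0.242
grasp_force: 98.5
```

arm_command(commands=[-0.012,0,0,0,0,0,0,-0.018,0,0,0,0,0,0,-0.018,0,0,0,0,0,0,-0.018,0,0,0,0,0,0,-0.018,0,0,0,0,0,0])

```text
t: 8.3
eef_pos: [0.5009, -0.2655, 0.1143]
tool_rot: [-0.0, 0.709, 0.705, 0.0]
contact_force: [0.4, -1.0, -2.8]
gripper_width: 0.243
grasp_force: 98.5
```

```bash
python3 -c "
from h import *
c=read_camera('wrist');cv2.imwrite('pics/w7.png',c['img'][130:340,270:530,::-1].repeat(3,0).repeat(3,1)[:600]);
to((.505,-.2665,.116,-.5))
o=get_obs();print(o['joint_vel'].round(3))"
```

```text
at [ 0.5009 -0.2657  0.1144] yaw_y -0.33
[-0.0008  0.0041 -0.0016] [ 0.   -0.02  0.17]
[ 0.002 -0.001  0.004 -0.002  0.003  0.001  0.001]
```

View pics/w7.png

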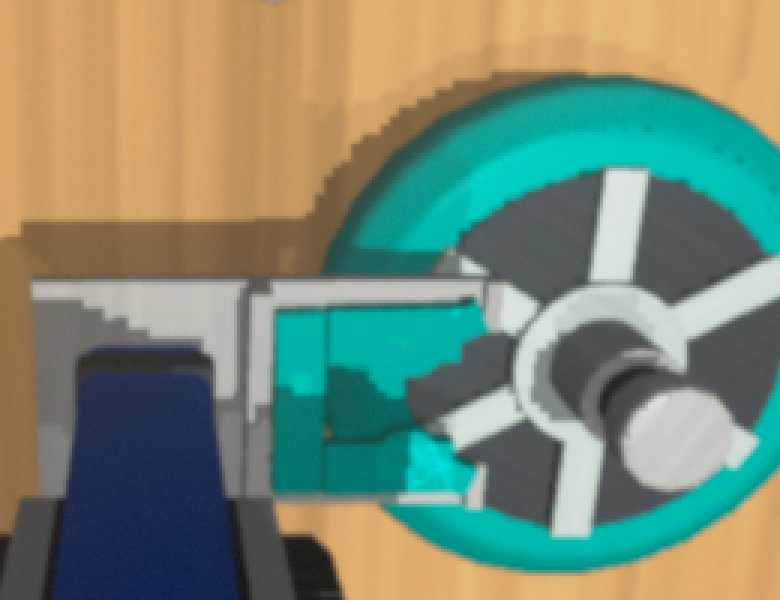

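```bash
python3 -c "
from h import *
c=read_camera('wrist')
f=lambda u,v:(270+u/3,130+v/3)
u=get_obs()['eef_pos'][2]-OFF
ax=ray(c,f(680,438),.08);m,yw,w=fork(c,(436.7,223.3),(431.3,298.7))
a=ray(c,f(274,308),u+.008);b=ray(c,f(272,497),u+.008)
print('axle',ax.round(4),'tip',m.round(4),yw,'clip back',a.round(4),b.round(4),((a+b)/2).round(4),np.linalg.norm(a-b),get_obs()['eef_pos'].round(4))"
```

```text
axle [ 0.5915 -0.2641  0.08  ] tip [ 0.5639 -0.2628  0.0648] 1.481183384165134 clip back [ 0.5237 -0.2449  0.0668] [ 0.5245 -0.2817  0.0668] [ 0.5241 -0.2633  0.0668] 0.036801334075919324 [ 0.5009 -0.2659  0.1144]
```

arm_command(commands=[-0.001,0,-0.0015,0,0,0,0,-0.001,0.01,-0.0015,0,0,0,0,-0.001,0.02,-0.0015,0,0,0,0,-0.001,0.028,-0.0015,0,0,0,0,-0.001,0.032,-0.0015,0,0,0,0,-0.001,0.035,-0.0015,0,0,0,0,-0.001,0.035,-0.0015,0,0,0,0,-0.001,0.035,-0.0015,0,0,0,0])

```text
t: 9.2
eef_pos: [0.5353, -0.2682, 0.1157]
tool_rot: [-0.0, 0.71, 0.704, -0.0]
contact_force: [-0.8, 0.9, -3.3]
gripper_width: 0.244
grasp_force: 98.5
```

arm_command(commands=[0,0.003,0,0,0,0,0,0,0.006,0,0,0,0,0,0,0.009,0,0,0,0,0,0,0.012,0,0,0,0,0,0,0.012,0,0,0,0,0])

```text
t: 9.7
eef_pos: [0.5462, -0.2674, 0.1149]
tool_rot: [-0.002, 0.71, 0.705, -0.001]
contact_force: [-3.9, 1.6, -2.5]
gripper_width: 0.24
grasp_force: 98.8
```

arm_command(commands=[0,0.002,0,0,0,0,0,0,0.004,0,0,0,0,0,0,0.006,0,0,0,0,0,0,0.007,0,0,0,0,0,0,0.007,0,0,0,0,0])

```text
t: 10.2
eef_pos: [0.5532, -0.2683, 0.1154]
tool_rot: [-0.001, 0.71, 0.704, -0.001]
contact_force: [-5.8, 2.0, -1.6]
gripper_width: 0.242
grasp_force: 98.8
```

```bash
python3 -c "
from h import *
c=read_camera('wrist');cv2.imwrite('pics/w8.png',c['img'][130:330,270:530,::-1].repeat(3,0).repeat(3,1));
o=get_obs();print(o['eef_pos'],o['contact_force'],o['joint_vel'].round(3))"
```

```text
[ 0.55323236 -0.26831686  0.11542009] [-6.55012475  1.47146011 -1.49912208] [ 0.001 -0.001  0.001  0.    -0.001 -0.003 -0.   ]
```

View pics/w8.png

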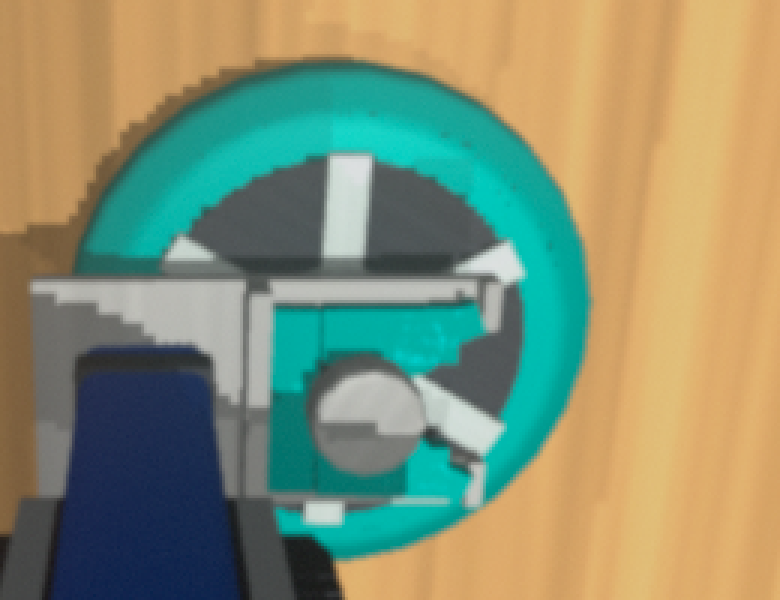

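```bash
python3 -c "
from h import *
c=read_camera('wrist')
f=lambda u,v:(270+u/3,130+v/3)
u=get_obs()['eef_pos'][2]-OFF
ax=ray(c,f(370,420),.08);m,yw,w=fork(c,(436.7,223.3),(431.3,298.7))
a=ray(c,f(271,305),u+.008);b=ray(c,f(268,492),u+.008)
print('axle',ax.round(4),'tip',m.round(4),yw,'clip back',a.round(4),b.round(4),((a+b)/2).round(4))"
```

```text
axle [ 0.5913 -0.2636  0.08  ] tip [ 0.616  -0.2654  0.0658] 1.3594410467483526 clip back [ 0.5753 -0.247   0.0678] [ 0.5758 -0.2833  0.0678] [ 0.5756 -0.2652  0.0678]
```

arm_command(commands=[0,0.001,0,0,0,0,0,0,0.002,0,0,0,0,0,0,0.002,0,0,0,0,0])

```text
t: 10.6
eef_pos: [0.5536, -0.2684, 0.1149]
tool_rot: [-0.003, 0.71, 0.704, -0.002]
contact_force: [-9.4, 1.1, 0.5]
gripper_width: 0.247
grasp_force: 98.9
```

arm_command(commands=[0,0.002,0,0,0,0,0,0,0.002,0,0,0,0,0])

```text
t: 10.8
eef_pos: [0.5541, -0.2684, 0.1146]
tool_rot: [-0.004, 0.71, 0.704, -0.003]
contact_force: [-12.1, 1.8, 2.7]
gripper_width: 0.246
grasp_force: 99.6
```

arm_command(commands=[0,-0.004,0,0,0,0,0,0,-0.004,0.003,0,0,0,0,0,-0.004,0.007,0,0,0,0,0,-0.004,0.008,0,0,0,0,0,-0.004,0.008,0,0,0,0])

```text
t: 11.3
eef_pos: [0.5532, -0.2687, 0.1073]
tool_rot: [-0.001, 0.71, 0.704, -0.001]
contact_force: [-6.1, 1.0, -1.7]
gripper_width: 0.247
grasp_force: 99.3
```

arm_command(commands=[0,-0.006,0,0,0,0,0,0,-0.015,0,0,0,0,0,0,-0.03,0,0,0,0,0,0,-0.045,0,0,0,0,0,0,-0.06,0,0,0,0,0,0,-0.07,0,0,0,0,0,0,-0.07,0,0,0,0,0,0,-0.07,0,0,0,0,0])

```text
t: 12.1
eef_pos: [0.4854, -0.268, 0.1083]
tool_rot: [0.001, 0.71, 0.704, 0.0]
contact_force: [0.9, 0.1, -2.5]
gripper_width: 0.245
grasp_force: 99.0
```

```bash
python3 -c "
from h import *
c=read_camera('wrist');im=c['img'];cv2.imwrite('pics/w9.png',im[120:340,270:530,::-1].repeat(2,0).repeat(2,1));
o=get_obs();print(o['contact_force'],o['joint_vel'].round(3))
to((.505,.224,.105,-.5),(.505,.224,.0785,-.5))"
```

```text
[ 0.51277632 -0.17597343 -2.31667311] [-0.005  0.007 -0.001 -0.005 -0.     0.003  0.   ]
at [ 0.4857 -0.2679  0.1082] yaw_y -0.44
[0.4921 0.0155 0.0031] [0.1  0.02 0.06]
[0.4921 0.0155 0.0296] [0.1  0.02 0.06]
```

View pics/w9.png

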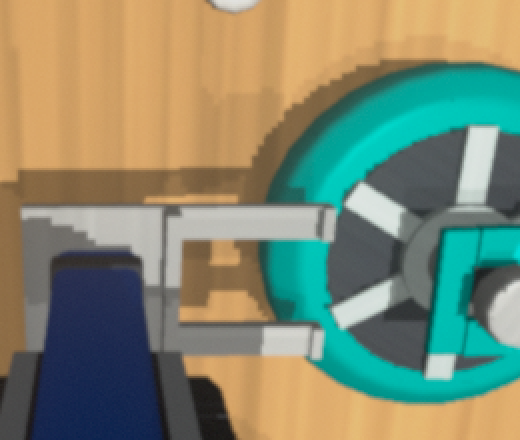

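arm_command(commands=[0.02,0,0,0,0,0,0,0.06,0,0,0,0,0,0,0.105,0,0,0,0,0,0,0.15,0,0,0,0,0,0,0.195,0,0,0,0,0,0,0.24,0,0,0,0,0,0,0.285,0,0,0,0,0,0,0.33,0,0,0,0,0,0])

```text
t: 12.95
eef_pos: [0.488, 0.0648, 0.1082]
tool_rot: [0.0, 0.71, 0.705, 0.001]
contact_force: [1.8, 0.1, -3.3]
gripper_width: 0.243
grasp_force: 99.0
```

arm_command(commands=[0.045,0,0,0,0,0,0,0.09,0,0,0,0,0,0,0.13,0,0,0,0,0,0,0.155,0,0.01,0,0,0,0,0.165,0,0.02,0,0,0,0,0.165,0,0.03,0,0,0,0,0.165,0,0.03,0,0,0,0,0.165,0,0.03,0,0,0,0])

```text
t: 13.75
eef_pos: [0.4886, 0.225, 0.0773]
tool_rot: [0.0, 0.711, 0.704, -0.001]
contact_force: [0.0, 0.1, -2.3]
gripper_width: 0.245
grasp_force: 98.9
```

```bash
cat >> h.py <<'E'
def clip(c,k,z):
    """back corners of the clip in view: eye estimate (17 mm ahead of back edge), image cols/rows"""
    a,b=HUE[k];m=mask(c['img'],(a,110,30),(b,255,255));m[:150]=0
    m=m*0+max(blobs(cv2.morphologyEx(m,cv2.MORPH_OPEN,np.ones((3,3))),200),key=lambda t:t[0])[2].astype(np.uint8)
    ys,xs=np.nonzero(m);x0=xs.min();col=ys[(xs>x0+1)&(xs<x0+12)]
    p=ray(c,(x0,col.min()),z);q=ray(c,(x0,col.max()+1),z)
    return (p+q)/2+[.017,0,0],(x0,col.min(),col.max()),np.linalg.norm(p-q)
E
python3 -c "
from h import *
c=read_camera('wrist');im=c['img']
print('purple',clip(c,'purple',.036));m,yw,w=fork(c,(436.7,223.3),(431.3,298.7));print('tip',m,yw)
# verify prongs still at same pixels: bright steel edges along column 415
g=cv2.cvtColor(im,cv2.COLOR_RGB2GRAY).astype(int);s=cv2.cvtColor(im,cv2.COLOR_RGB2HSV)[:,:,1]
print('lowsat rows col 415',[i for i in range(200,320) if s[i,415]<25]);print(get_obs()['joint_vel'].round(3))
to((.5448,.2271,.0782,-.5))"
```

```text
purple (array([0.58224664, 0.22892983, 0.036     ]), (np.int64(465), np.int64(233), np.int64(296)), np.float64(0.03647248927833176))
tip [0.55138813 0.22780632 0.02811718] 1.2765973529173984
lowsat rows col 415 [222, 223, 224, 225, 226, 227, 228, 229, 230, 231, 232, 233, 234, 235, 236, 237, 238, 239, 254, 255, 256, 257, 258, 259, 260, 261, 262, 263, 264, 265, 266, 267, 268, 269, 270, 271, 272, 273, 274, 275, 276, 277, 278, 279, 280, 281, 282, 283, 284, 285, 286, 287, 288, 289, 290, 291, 292, 293, 294, 295, 296, 297, 298, 299, 300, 301, 302, 303, 304, 305, 306, 307, 308, 309, 310, 311, 312, 313, 314, 315, 316, 317, 318, 319]
[ 0.001 -0.009 -0.008 -0.007 -0.001 -0.002 -0.002]
at [0.4889 0.2254 0.0777] yaw_y -0.58
[ 0.0023  0.0559 -0.0005] [-0.01  0.06 -0.08]
```

arm_command(commands=[0.0018,0,0,0,0,0,0,0.0018,0.015,0,0,0,0,0,0.0018,0.03,0,0,0,0,0,0.0018,0.043,0,0,0,0,0,0.0018,0.05,0,0,0,0,0,0.0018,0.0555,0,0,0,0,0,0.0018,0.0555,0,0,0,0,0,0.0018,0.0555,0,0,0,0])

```text
$.commands: bad value
```

```bash
python3 -c "
from h import *
c=read_camera('wrist')
print('purple',clip(c,'purple',.036));m,yw,w=fork(c,(436.7,223.3),(431.3,298.7));print('tip',m,yw)
print(get_obs()['joint_vel'].round(3),get_obs()['contact_force']);to((.5448,.2271,.0782,-.5))"
```

```text
purple (array([0.58228023, 0.22904321, 0.036     ]), (np.int64(464), np.int64(233), np.int64(296)), np.float64(0.0365640001284356))
tip [0.55180674 0.22805565 0.02840892] 1.2620526918110335
[-0.001 -0.004 -0.008 -0.003 -0.001 -0.002 -0.002] [ 0.40513856  0.5557359  -1.69564065]
at [0.4891 0.2257 0.078 ] yaw_y -0.57
[ 0.002   0.0557 -0.0002] [ 0.02  0.03 -0.07]
```

arm_command(commands=[0.0018,0,0,0,0,0,0,0.0018,0.015,0,0,0,0,0,0.0018,0.03,0,0,0,0,0,0.0018,0.043,0,0,0,0,0,0.0018,0.05,0,0,0,0,0,0.0018,0.0555,0,0,0,0,0,0.0018,0.0555,0,0,0,0,0,0.0018,0.0555,0,0,0,0,0])

```text
t: 14.65
eef_pos: [0.5434, 0.2286, 0.0777]
tool_rot: [-0.0, 0.71, 0.704, -0.0]
contact_force: [-0.5, 0.5, -2.6]
gripper_width: 0.24
grasp_force: 98.9
```

```bash
python3 -c "
from h import *
c=read_camera('wrist')
print('purple',clip(c,'purple',.036));m,yw,w=fork(c,(436.7,223.3),(431.3,298.7));print('tip',m,yw)
print(get_obs()['joint_vel'].round(3),get_obs()['contact_force']);to((.5448,.2271,.0782,-.5))"
```

```text
purple (array([0.58456621, 0.22924077, 0.036     ]), (np.int64(364), np.int64(240), np.int64(302)), np.float64(0.03615888470545764))
tip [0.60635075 0.23145534 0.02810982] 1.4028589748671645
[-0.002 -0.001  0.001  0.003  0.001 -0.     0.001] [-0.09317939  0.39791446 -2.39986703]
at [0.5433 0.2287 0.0777] yaw_y -0.41
[-0.0015  0.0015 -0.0005] [-0.03  0.01  0.09]
```

arm_command(commands=[-0.0015,0.002,0,0,0,0,0,-0.0015,0.002,0,0,0,0,0,-0.0015,0.002,0,0,0,0,0,-0.0015,0.002,-0.006,0,0,0,0,-0.0015,0.002,-0.012,0,0,0,0,-0.0015,0.002,-0.025,0,0,0,0,-0.0015,0.002,-0.038,0,0,0,0,-0.0015,0.002,-0.038,0,0,0,0])

```text
t: 15.5
eef_pos: [0.5475, 0.228, 0.1186]
tool_rot: [0.001, 0.71, 0.704, 0.002]
contact_force: [0.9, 0.7, -3.3]
gripper_width: 0.24
grasp_force: 99.0
```

```bash
cat >> h.py <<'E'
def rep(k):
    c=read_camera('wrist');u=get_obs()['eef_pos'][2]-OFF
    e,px,w=clip(c,k,u+.008);m,yw,_=fork(c,(436.7,223.3),(431.3,298.7));p=get_obs()['eef_pos']
    print('clip eye',e.round(4),px,round(w,4),'tip',m.round(4),round(yw,2),'eye-TCP',(e-p)[:2].round(4))
    s=cv2.cvtColor(c['img'],cv2.COLOR_RGB2HSV)[:,:,1];r=[i for i in range(205,260) if s[i,415]<30];print('prong row',r[:1]);return c
E
python3 -c "
from h import *
rep('purple')
to((.57,-.1240,.1155,-.5))"
```

```text
clip eye [0.5875 0.2297 0.0699] (np.int64(360), np.int64(234), np.int64(294)) 0.0359 tip [0.6112 0.2303 0.0679] 1.34 eye-TCP [0.0406 0.0022]
prong row [205]
at [0.5469 0.2275 0.1175] yaw_y -0.46
[-0.3513  0.0258  0.0017] [ 0.17 -0.07  0.04]
```

arm_command(commands=[-0.008,0,0,0,0,0,0,-0.024,0,0,0,0,0,0,-0.048,0,0,0,0,0,0,-0.078,0,0,0,0,0,0,-0.108,0,0.001,0,0,0,0,-0.138,0,0.002,0,0,0,0,-0.168,0,0.002,0,0,0,0,-0.198,0,0.002,0,0,0,0])

```text
t: 16.35
eef_pos: [0.5435, 0.0259, 0.1132]
tool_rot: [-0.0, 0.71, 0.704, -0.001]
contact_force: [0.4, -0.0, -3.7]
gripper_width: 0.243
grasp_force: 99.0
```

arm_command(commands=[-0.03,0,0,0,0,0,0,-0.06,0.002,0,0,0,0,0,-0.09,0.006,0,0,0,0,0,-0.118,0.012,0,0,0,0,0,-0.138,0.018,0,0,0,0,0,-0.15,0.02,0,0,0,0,0,-0.154,0.02,0,0,0,0,0,-0.154,0.02,0,0,0,0,0])

```text
t: 17.15
eef_pos: [0.5625, -0.1253, 0.1135]
tool_rot: [-0.0, 0.71, 0.704, -0.0]
contact_force: [0.1, 0.3, -2.7]
gripper_width: 0.24
grasp_force: 99.0
```

arm_command(commands=[0,0,0,0,0,0,0,0,0,0,0,0,0,0,0,0,0,0,0,0,0])

```text
t: 17.45
eef_pos: [0.5632, -0.124, 0.1139]
tool_rot: [-0.0, 0.709, 0.705, 0.0]
contact_force: [0.2, -0.4, -3.7]
gripper_width: 0.243
grasp_force: 99.0
```

```bash
cat >> h.py <<'E'
def axle(c,p):
    """bright disc of axle head (z=.08) near expected p"""
    u,v=proj(c,[p[0],p[1],.08]);hsv=cv2.cvtColor(c['img'],cv2.COLOR_RGB2GRAY)
    x0,y0=int(u)-45,int(v)-45;g=cv2.GaussianBlur(hsv[max(y0,0):y0+90,x0:x0+90],(3,3),0)
    h=cv2.HoughCircles(g,cv2.HOUGH_GRADIENT_ALT,1,8,param1=150,param2=.6,minRadius=14,maxRadius=24)
    print('expect px',u.round(1),v.round(1))
    if h is None: print('none');return
    for q in h[0][:4]: print('circ',q+[x0,max(y0,0),0],ray(c,(q[0]+x0,q[1]+max(y0,0)),.08).round(4))
E
python3 -c "
from h import *
c=rep('purple');cv2.imwrite('pics/w10.png',c['img'][130:330,270:570,::-1].repeat(2,0).repeat(2,1));axle(c,(.653,-.122))
to((.564,-.1245,.1155,-.5));print(get_obs()['joint_vel'].round(3))"
```

```text
clip eye [ 0.6107 -0.0903  0.0663] (np.int64(377), np.int64(196), np.int64(220)) 0.0132 tip [ 0.6262 -0.1211  0.0643] 1.47 eye-TCP [0.0474 0.0339]
prong row [220]
expect px 495.6 275.7
circ [492.         270.          19.58964539] [ 0.6507 -0.1189  0.08  ]
circ [483.         263.          18.01340675] [ 0.6457 -0.115   0.08  ]
circ [471.         249.          17.98972321] [ 0.6388 -0.1075  0.08  ]
at [ 0.5633 -0.1243  0.1139] yaw_y -0.37
[-0.0002  0.0008 -0.0016] [ 0.   -0.01  0.13]
[ 0.003 -0.001  0.006 -0.002  0.001 -0.001 -0.001]
```

```bash
python3 -c "
import cv2,numpy as np
for n,s,cx,cy in(('w7',3,226.7,146),('w8',3,123.5,140),('w10',2,222,140)):
    im=cv2.imread(f'pics/{n}.png')[::s,::s];x0,y0=int(cx)-45 if cx<200 else im.shape[1]-80,int(cy)-45
    if n=='w10':x0=175
    g=cv2.GaussianBlur(cv2.cvtColor(im,cv2.COLOR_BGR2GRAY)[y0:y0+90,x0:x0+90],(3,3),0)
    h=cv2.HoughCircles(g,cv2.HOUGH_GRADIENT_ALT,1,8,param1=150,param2=.6,minRadius=14,maxRadius=24)
    print(n,'manual',cx+270,cy+130,[] if h is None else (h[0][:4]+[x0+270,y0+130,0]).round(1).tolist())
    if n=='w10':
        h=cv2.cvtColor(im,cv2.COLOR_BGR2HSV)
        for v in range(110,176,4): print(v+130,' '.join('%3d'%t for t in g[v-y0,20:90:3]) if v-y0<90 else '')
"
```

```text
w7 manual 496.7 276 [[498.0, 278.0, 19.5], [472.0, 254.0, 19.0]]
w8 manual 393.5 270 [[393.0, 271.0, 17.9]]
w10 manual 492 270 [[492.0, 270.0, 19.6], [483.0, 263.0, 18.0], [471.0, 249.0, 18.0]]
240 109 110 109 109 110 110 120 199 248 249 249 181 111 111 110 109 110 110 108 108 109 109 106 100
244 106 108 110 119 171 202 211 207 200 241 249 201 109 105 108 111 109 107 108 110 108 108 104 100
248 105 121 169 147 138 120 113 122 164 222 235 247 239 225 208 184 157 133 112 109 109 109 101  99
252 112 144 139  88  60  72  95 104 107 110 118 165 223 249 250 250 250 249 248 244 238 223 195 118
256 140 141  74  66  95 103 107 115 137 181 192 201 200 176 229 249 250 250 250 250 250 250 217 107
260 146 119  61  93 102 112 156 221 249 248 245 244 245 245 233 235 247 248 249 249 249 246 143  98
264 157 125  85  98 107 172 249 248 246 246 245 244 243 243 245 239 156 127 147 171 200 190 102  97
268 177 149 104 100 147 239 248 248 246 245 244 244 243 241 241 243 212 109 107 105  98  98  96  92
272 245 190 105 100 203 244 244 246 246 245 243 242 243 243 241 240 204 109 107  98  98  97  92  85
276 145 198 218 111 212 244 243 242 243 245 244 243 242 242 242 240 178 106  98  98  97  93  86 106
280 109 130 246 207 189 240 243 242 241 241 243 244 243 241 240 205 111  99  97  97  92  87 116 153
284 109 107 230 249 218 214 241 242 242 240 240 241 243 239 199 111  98  98  97  91  90 142 157 158
288 109 105 184 249 250 249 242 222 233 234 232 225 186 125  99  98  97  95  88 104 197 218 163 158
292 108 107 131 246 249 250 249 198 111 111 112 108 100  98  98  96  92  87 121 211 228 230 213 182
296 108 109 106 227 249 250 250 233 117 104  99  99  97  96  92  87 101 172 214 224 229 230 229 230
300 109 107 107 179 248 249 249 239 130  98  97  96  93  89  98 165 210 213 219 226 230 230 229 233
304 102 103 101 128 201 160 120 102  97  94  90  86 100 161 214 220 213 214 221 228 230 230 231 233
```

```bash
python3 -c "
from h import *
c=read_camera('wrist');m=mask(c['img'],(120,90,30),(142,255,255))
for u in(364,367,370): r=np.nonzero(m[200:320,u])[0]+200;print(u,r.min(),r.max())
print('cols row 250',(np.nonzero(m[250,330:420])[0]+330)[[0,-1]])
print(ray(c,(495,273),.08),get_obs()['eef_pos'])"
```

```text
364 234 294
367 234 294
370 234 294
cols row 250 [361 419]
[ 0.65251469 -0.12079979  0.08      ] [ 0.56324733 -0.1244675   0.11388622]
```

arm_command(commands=[0.001,0,-0.0015,0,0,0,0,0.001,0.01,-0.0015,0,0,0,0,0.001,0.02,-0.0015,0,0,0,0,0.001,0.028,-0.0015,0,0,0,0,0.001,0.032,-0.0015,0,0,0,0,0.001,0.035,-0.0015,0,0,0,0,0.001,0.038,-0.0015,0,0,0,0,0.001,0.041,-0.0015,0,0,0,0])

```text
t: 18.35
eef_pos: [0.6019, -0.1238, 0.1143]
tool_rot: [-0.002, 0.71, 0.705, -0.002]
contact_force: [-6.7, 2.0, -3.3]
gripper_width: 0.243
grasp_force: 98.9
```

arm_command(commands=[0,0.003,0,0,0,0,0,0,0.006,0,0,0,0,0,0,0.008,0,0,0,0,0,0,0.01,0,0,0,0,0,0,0.012,0,0,0,0,0,0,0.014,0,0,0,0,0,0,0.014,0,0,0,0,0])

```text
t: 19.05
eef_pos: [0.6152, -0.1245, 0.1142]
tool_rot: [-0.002, 0.71, 0.704, -0.003]
contact_force: [-8.2, 1.4, -0.9]
gripper_width: 0.246
grasp_force: 99.4
```

arm_command(commands=[0,0.002,0,0,0,0,0,0,0.004,0,0,0,0,0,0,0.004,0,0,0,0,0])

```text
t: 19.35
eef_pos: [0.6161, -0.1245, 0.1133]
tool_rot: [-0.005, 0.71, 0.704, -0.005]
contact_force: [-15.8, 1.9, 0.9]
gripper_width: 0.248
grasp_force: 100.0
```

```bash
python3 -c "
from h import *
c=read_camera('wrist');m=mask(c['img'],(120,90,30),(142,255,255));im=cv2.cvtColor(c['img'],cv2.COLOR_RGB2GRAY)
cv2.imwrite('pics/w11.png',c['img'][130:330,270:570,::-1].repeat(2,0).repeat(2,1))
for v in range(246,300,4): print(v,' '.join('%3d'%t for t in im[v,357:430:3]))
print((np.nonzero(m[240,330:420])[0]+330)[[0,-1]])
"
```

```text
246 233 144 101 103 101 104 100 102 101 102 103 104 103 115 112 113 114 114 111 118 126 114 103 105 109
250 232 142 102 102 102 103  96  94  80  86  91  95 104 125 111 109 105 109 102 101 109 106 242 242 226
254 232 128 102 101 100  74  73  84 108 111 112 114 119 123 116 112 109 112 106 141 154 144 248 251 251
258 231 129  99  96  88  75  98 109 120 188 240 241 244 244 219 161 120 144 226 250 251 251 251 251 251
262 226  99  79  86  73  90 107 185 237 241 240 239 238 238 240 238 225 120 105 115 127 155 188 223 237
266 164  84  78  78  76  99 159 236 237 236 237 238 237 234 233 235 237 217 109 106 106 111 112 114 114
270 155  79  80  78  78 107 198 212 212 210 210 235 235 234 233 231 231 233 127  91  97 113 115 113 110
274 161  82  76  76  78 102 163 158 144 144 152 205 206 202 205 204 202 197  94  70 101 115 114 111 112
278 163  77  76  75  78  96 162 167 163 162 147 145 153 163 163 160 164 150  72  77 103 111 111 112 111
282 162  76  75  73  74  76 124 163 166 165 161 160 163 167 165 162 158  94  72  65  64 160 138 110 118
286 155  74  75  76  75  76  74 122 158 163 164 163 162 162 164 151  95  78  78 106 108 225 185 236 240
290 154  75  73  73  73  74  74  74  75  92 131 134 131 125  89  78  78  77  90 109 120  84  73 182 233
294 152 119 110  94  91  84  76  73  74  74  76  76  78  80  80  80  75  78  98 110 105 104 104 110 218
298 102 105 118 118 119 119 112 110 108 104  99 105 182 154 133 119  93  78  89 111 115 103 103 170 185
[360 419]
```

arm_command(commands=[0,-0.004,0,0,0,0,0,0,-0.007,0.003,0,0,0,0,0,-0.007,0.006,0,0,0,0,0,-0.007,0.008,0,0,0,0,0,-0.007,0.008,0,0,0,0])

```text
t: 19.9
eef_pos: [0.6148, -0.1249, 0.1068]
tool_rot: [-0.0, 0.71, 0.704, -0.001]
contact_force: [-4.6, -0.0, -2.5]
gripper_width: 0.243
grasp_force: 99.3
```

arm_command(commands=[0,-0.006,0,0,0,0,0,0,-0.015,0,0,0,0,0,0,-0.03,0,0,0,0,0,0,-0.05,0,0,0,0,0,0,-0.075,0,0,0,0,0,0,-0.1,0,0,0,0,0,0,-0.12,0,0,0,0,0,0,-0.12,0,0,0,0,0])

```text
t: 20.7
eef_pos: [0.4925, -0.1241, 0.1074]
tool_rot: [0.0, 0.71, 0.704, -0.001]
contact_force: [0.0, 0.7, -3.4]
gripper_width: 0.245
grasp_force: 99.4
```

```bash
python3 -c "
from h import *
c=read_camera('wrist');im=c['img'];m=mask(im,(120,90,30),(142,255,255));cv2.imwrite('pics/w12.png',im[120:330,270:640,::-1].repeat(2,0).repeat(2,1))
print('purple on fork px',m[225:300,355:430].sum()//255)
t=read_camera('top');
for k in('purple','teal'):
  a,b=HUE[k];mm=mask(t['img'],(a,110,60),(b,255,255));print(k,[(A,ce.round(0)) for A,ce,l in blobs(mm,20)])
to((.4895,.2825,.11,-.5))"
```

```text
purple on fork px 0
purple [(np.int32(890), array([365., 222.])), (np.int32(178), array([368., 218.]))]
teal [(np.int32(263), array([199., 120.])), (np.int32(302), array([271., 122.])), (np.int32(9546), array([615., 277.])), (np.int32(580), array([434., 246.])), (np.int32(175), array([434., 248.]))]
at [ 0.4959 -0.1239  0.108 ] yaw_y -0.47
[ 0.4063 -0.0097 -0.0022] [0.14 0.04 0.03]
```

arm_command(commands=[0.02,0,0,0,0,0,0,0.06,-0.002,0,0,0,0,0,0.105,-0.005,0,0,0,0,0,0.15,-0.0095,0,0,0,0,0,0.195,-0.0095,0,0,0,0,0,0.24,-0.0095,0,0,0,0,0,0.285,-0.0095,0,0,0,0,0,0.33,-0.0095,0,0,0,0,0])

```text
t: 21.6
eef_pos: [0.4895, 0.2094, 0.1078]
tool_rot: [0.0, 0.71, 0.704, 0.001]
contact_force: [1.1, -0.8, -3.3]
gripper_width: 0.244
grasp_force: 99.4
```

arm_command(commands=[0.04,0,0,0,0,0,0,0.065,0,0,0,0,0,0,0.0765,0,0.01,0,0,0,0,0.0765,0,0.02,0,0,0,0,0.0765,0,0.03,0,0,0,0,0.0765,0,0.03,0,0,0,0,0.0765,0,0.03,0,0,0,0])

```text
t: 22.3
eef_pos: [0.4891, 0.281, 0.0766]
tool_rot: [0.0, 0.711, 0.704, -0.001]
contact_force: [-0.3, -1.2, -2.6]
gripper_width: 0.247
grasp_force: 99.3
```

```bash
python3 -c "
from h import *
c=read_camera('wrist');im=c['img'];print('pink',clip(c,'pink',.036));m,yw,w=fork(c,(436.7,223.3),(431.3,298.7));print('tip',m,yw)
s=cv2.cvtColor(im,cv2.COLOR_RGB2HSV)[:,:,1];print([i for i in range(205,260) if s[i,415]<25][:3]);print(get_obs()['joint_vel'].round(3))
to((.544,.283,.078,-.5))"
```

```text
pink (array([0.58147077, 0.2849035 , 0.036     ]), (np.int64(463), np.int64(233), np.int64(297)), np.float64(0.03694349774728445))
tip [0.55184736 0.28383344 0.02757274] 1.282833927633189
[209, 210, 212]
[-0.004 -0.009 -0.009 -0.01   0.     0.001  0.001]
at [0.4893 0.2816 0.0772] yaw_y -0.55
[ 0.0019  0.0547 -0.0008] [-0.01  0.04 -0.05]
```

arm_command(commands=[0.0005,0,0,0,0,0,0,0.0005,0.015,0,0,0,0,0,0.0005,0.03,0,0,0,0,0,0.0005,0.043,0,0,0,0,0,0.0005,0.05,0,0,0,0,0,0.0005,0.0545,0,0,0,0,0,0.0005,0.0545,0,0,0,0,0,0.0005,0.0545,0,0,0,0,0])

```text
t: 23.15
eef_pos: [0.5428, 0.2832, 0.0772]
tool_rot: [-0.0, 0.71, 0.705, -0.0]
contact_force: [-0.4, -0.1, -2.8]
gripper_width: 0.249
grasp_force: 99.3
```

```bash
python3 -c "
from h import *
c=read_camera('wrist')
print('pink',clip(c,'pink',.036));m,yw,w=fork(c,(436.7,223.3),(431.3,298.7));print('tip',m,yw)
print(get_obs()['joint_vel'].round(3),get_obs()['contact_force']);to((.544,.283,.0782,-.5))"
```

```text
pink (array([0.58278474, 0.28516864, 0.036     ]), (np.int64(362), np.int64(238), np.int64(300)), np.float64(0.035931185157742435))
tip [0.60571518 0.28602269 0.02762987] 1.4109894158839795
[-0.001 -0.003 -0.     0.001  0.003  0.     0.001] [-0.3152138  -0.49318426 -2.94222482]
at [0.5427 0.2832 0.0772] yaw_y -0.4
[-0.0002  0.0013 -0.001 ] [-0.03  0.01  0.1 ]
```

arm_command(commands=[-0.0005,0.0015,0,0,0,0,0,-0.0005,0.0015,0,0,0,0,0,-0.0005,0.0015,0,0,0,0,0,-0.0005,0.0015,-0.006,0,0,0,0,-0.0005,0.0015,-0.012,0,0,0,0,-0.0005,0.0015,-0.025,0,0,0,0,-0.0005,0.0015,-0.038,0,0,0,0,-0.0005,0.0015,-0.038,0,0,0,0])

```text
t: 24.0
eef_pos: [0.5464, 0.2837, 0.1183]
tool_rot: [0.001, 0.71, 0.704, 0.002]
contact_force: [0.8, 0.6, -2.4]
gripper_width: 0.247
grasp_force: 99.3
```

```bash
python3 -c "
from h import *
rep('pink')
to((.58,.0055,.1155,-.5))"
```

```text
clip eye [0.5858 0.2857 0.0694] (np.int64(359), np.int64(233), np.int64(294)) 0.0364 tip [0.61   0.286  0.0674] 1.34 eye-TCP [0.04   0.0025]
prong row [205]
at [0.5458 0.2831 0.117 ] yaw_y -0.45
[-0.2774  0.0364  0.0013] [ 0.16 -0.08  0.05]
```

arm_command(commands=[-0.008,0,0,0,0,0,0,-0.024,0,0,0,0,0,0,-0.048,0,0,0,0,0,0,-0.078,0,0,0,0,0,0,-0.108,0.002,0.001,0,0,0,0,-0.138,0.006,0.001,0,0,0,0,-0.168,0.012,0.001,0,0,0,0,-0.198,0.018,0.001,0,0,0,0])

```text
t: 24.85
eef_pos: [0.5606, 0.0811, 0.1137]
tool_rot: [-0.0, 0.71, 0.704, -0.001]
contact_force: [0.2, -0.9, -1.9]
gripper_width: 0.244
grasp_force: 99.3
```

arm_command(commands=[-0.026,0.006,0,0,0,0,0,-0.048,0.011,0,0,0,0,0,-0.064,0.015,0,0,0,0,0,-0.075,0.017,0,0,0,0,0,-0.079,0.018,0,0,0,0,0,-0.079,0.018,0,0,0,0,0,-0.079,0.018,0,0,0,0,0,-0.079,0.018,0,0,0,0,0])

```text
t: 25.65
eef_pos: [0.5786, 0.0067, 0.1144]
tool_rot: [-0.0, 0.709, 0.705, 0.0]
contact_force: [0.7, -0.2, -3.6]
gripper_width: 0.244
grasp_force: 99.3
```

arm_command(commands=[0,0,0,0,0,0,0,0,0,0,0,0,0,0])

```text
t: 25.85
eef_pos: [0.5787, 0.0059, 0.1143]
tool_rot: [-0.0, 0.71, 0.705, 0.0]
contact_force: [0.5, -0.4, -3.3]
gripper_width: 0.242
grasp_force: 99.3
```

```bash
cat >> h.py <<'E'
def head(c,p):
    """axle-head disc: best match of a filled bright disc, r from the distance, around p"""
    u,v=proj(c,[p[0],p[1],.08]);P=np.array(c['pose']);d=np.linalg.inv(P)@[p[0],p[1],.08,1];r=.0098*383/d[2]
    g=cv2.cvtColor(c['img'],cv2.COLOR_RGB2GRAY).astype(np.float32);n=int(r+5);y,x=np.mgrid[-n:n+1,-n:n+1];q=np.hypot(x,y)
    w=[int(v)-22-n,int(v)+23+n,int(u)-22-n,int(u)+23+n];best=None
    for rr in(r-1.5,r-.7,r):
        k=np.where(q<=rr,1/np.sum(q<=rr),np.where(q<rr+4,-1/np.sum((q>rr)&(q<rr+4)),0)).astype(np.float32)
        s=cv2.filter2D(g,-1,k)[w[0]+n:w[1]-n,w[2]+n:w[3]-n];j=np.unravel_index(s.argmax(),s.shape)
        print('r%.1f'%rr,'score',s.max().round(0),'px',(j[1]+w[2]+n,j[0]+w[0]+n),ray(c,(j[1]+w[2]+n,j[0]+w[0]+n),.08).round(4))
def back(c,k):
    a,b=HUE[k];m=mask(c['img'],(a-3,90,30),(b+3,255,255))
    for u in(364,368): r=np.nonzero(m[205:320,u])[0]+205;print('clip col',u,r.min(),r.max())
    print('left col',(np.nonzero(m[250,330:420])[0]+330)[0])
E
python3 -c "
from h import *
c=read_camera('wrist');cv2.imwrite('pics/w13.png',c['img'][:,:,::-1]);back(c,'pink');head(c,(.669,.009))
to((.58,.006,.1155,-.5));print(get_obs()['joint_vel'].round(3))"
```

```text
clip col 364 232 294
clip col 368 232 294
left col 361
r17.9 score 92.0 px (np.int64(497), np.int64(270)) [0.669  0.0107 0.08  ]
r18.7 score 96.0 px (np.int64(498), np.int64(270)) [0.6695 0.0107 0.08  ]
r19.4 score 95.0 px (np.int64(499), np.int64(270)) [0.67   0.0107 0.08  ]
at [0.5787 0.0057 0.1143] yaw_y -0.41
[ 0.0003  0.0013 -0.0012] [ 0.   -0.    0.09]
[ 0.003  0.002  0.001 -0.001  0.001 -0.    -0.   ]
```

arm_command(commands=[0.002,0,-0.0015,0,0,0,0,0.002,0.01,-0.0015,0,0,0,0,0.002,0.02,-0.0015,0,0,0,0,0.002,0.028,-0.0015,0,0,0,0,0.002,0.033,-0.0015,0,0,0,0,0.002,0.037,-0.0015,0,0,0,0,0.002,0.04,-0.0015,0,0,0,0,0.002,0.043,-0.0015,0,0,0,0])

```text
t: 26.7
eef_pos: [0.6193, 0.0076, 0.1148]
tool_rot: [-0.002, 0.71, 0.705, -0.002]
contact_force: [-6.9, 1.3, -2.3]
gripper_width: 0.245
grasp_force: 99.2
```

arm_command(commands=[0,0.003,0,0,0,0,0,0,0.006,0,0,0,0,0,0,0.008,0,0,0,0,0,0,0.01,0,0,0,0,0,0,0.012,0,0,0,0,0,0,0.014,0,0,0,0,0,0,0.014,0,0,0,0,0])

```text
t: 27.4
eef_pos: [0.6324, 0.0068, 0.1146]
tool_rot: [-0.002, 0.71, 0.704, -0.003]
contact_force: [-9.2, 0.4, -1.1]
gripper_width: 0.248
grasp_force: 99.7
```

arm_command(commands=[0,0.002,0,0,0,0,0,0,0.004,0,0,0,0,0,0,0.004,0,0,0,0,0])

```text
t: 27.7
eef_pos: [0.6331, 0.0068, 0.1133]
tool_rot: [-0.005, 0.71, 0.705, -0.006]
contact_force: [-15.3, 1.1, -2.5]
gripper_width: 0.24
grasp_force: 99.8
```

```bash
python3 -c "
from h import *
c=read_camera('wrist');back(c,'pink');head(c,(.6695,.0107))
print(get_obs()['eef_pos'],get_obs()['contact_force'])"
```

```text
clip col 364 231 308
clip col 368 232 309
left col 360
r18.0 score 61.0 px (np.int64(391), np.int64(273)) [0.6693 0.0109 0.08  ]
r18.8 score 60.0 px (np.int64(391), np.int64(273)) [0.6693 0.0109 0.08  ]
r19.5 score 56.0 px (np.int64(391), np.int64(272)) [0.6692 0.0114 0.08  ]
[0.63312973 0.00673235 0.11320748] [-14.54032185   0.63001801  -1.060617  ]
```

arm_command(commands=[0,-0.004,0,0,0,0,0,0,-0.007,0.003,0,0,0,0,0,-0.007,0.006,0,0,0,0,0,-0.007,0.008,0,0,0,0,0,-0.007,0.008,0,0,0,0])

```text
t: 28.25
eef_pos: [0.6318, 0.0066, 0.1073]
tool_rot: [-0.001, 0.71, 0.704, -0.001]
contact_force: [-5.4, 0.1, -2.0]
gripper_width: 0.245
grasp_force: 99.8
```

arm_command(commands=[0,-0.006,0,0,0,0,0,0,-0.015,0,0,0,0,0,0,-0.03,0,0,0,0,0,0,-0.05,0,0,0,0,0,0,-0.075,0,0,0,0,0,0,-0.105,0,0,0,0,0,0,-0.135,0,0,0,0,0,0,-0.135,0,0,0,0,0])

```text
t: 29.05
eef_pos: [0.4936, 0.0074, 0.1077]
tool_rot: [-0.0, 0.71, 0.705, -0.002]
contact_force: [-0.2, -0.4, -2.6]
gripper_width: 0.242
grasp_force: 99.7
```

```bash
python3 -c "
from h import *
c=read_camera('wrist');im=c['img'];a,b=HUE['pink'];print('on fork',mask(im,(a,90,30),(b,255,255))[225:300,355:430].sum()//255);s=cv2.cvtColor(im,cv2.COLOR_RGB2HSV)[:,:,1];print([i for i in range(205,260) if s[i,380]<30][:3])
to((.4895,.339,.108,-.5))"
```

```text
on fork 0
[223, 224, 225]
at [0.4964 0.0075 0.1082] yaw_y -0.42
[ 3.314e-01 -9.300e-03 -1.000e-04] [0.04 0.07 0.08]
```

arm_command(commands=[0.02,0,0,0,0,0,0,0.06,-0.002,0,0,0,0,0,0.105,-0.005,0,0,0,0,0,0.15,-0.009,0,0,0,0,0,0.195,-0.009,0,0,0,0,0,0.24,-0.009,0,0,0,0,0,0.28,-0.009,0,0,0,0,0,0.315,-0.009,0,0,0,0,0])

```text
t: 29.9
eef_pos: [0.4922, 0.3265, 0.1085]
tool_rot: [-0.0, 0.71, 0.705, 0.002]
contact_force: [0.4, 0.3, -2.3]
gripper_width: 0.247
grasp_force: 99.7
```

arm_command(commands=[0.014,0,0.005,0,0,0,0,0.017,0,0.015,0,0,0,0,0.017,0,0.025,0,0,0,0,0.017,0,0.03,0,0,0,0,0.017,0,0.03,0,0,0,0,0.017,0,0.03,0,0,0,0])

```text
t: 30.5
eef_pos: [0.4918, 0.3387, 0.0777]
tool_rot: [0.0, 0.71, 0.704, -0.0]
contact_force: [-0.3, -0.1, -2.5]
gripper_width: 0.242
grasp_force: 99.7
```

```bash
python3 -c "
from h import *
c=read_camera('wrist');im=c['img'];print('yellow',clip(c,'yellow',.036));m,yw,w=fork(c,(436.7,223.3),(431.3,298.7));print('tip',m,yw)
print(get_obs()['joint_vel'].round(3))
to((.5432,.339,.078,-.5))"
```

```text
yellow (array([0.58062682, 0.34081006, 0.036     ]), (np.int64(455), np.int64(236), np.int64(299)), np.float64(0.03671879300050804))
tip [0.55468386 0.34148004 0.02839962] 1.3020252410429483
[-0.004 -0.005 -0.009 -0.005 -0.001 -0.    -0.001]
at [0.4918 0.3392 0.078 ] yaw_y -0.52
[0.0003 0.0514 0.    ] [ 0.02  0.01 -0.02]
```

arm_command(commands=[-0.0015,0,0,0,0,0,0,-0.0015,0.015,0,0,0,0,0,-0.0015,0.03,0,0,0,0,0,-0.0015,0.042,0,0,0,0,0,-0.0015,0.048,0,0,0,0,0,-0.0015,0.0512,0,0,0,0,0,-0.0015,0.0512,0,0,0,0,0,-0.0015,0.0512,0,0,0,0,0])

```text
t: 31.35
eef_pos: [0.5418, 0.3382, 0.0777]
tool_rot: [-0.0, 0.71, 0.705, -0.0]
contact_force: [-0.0, 0.2, -2.7]
gripper_width: 0.246
grasp_force: 99.7
```

```bash
python3 -c "
from h import *
c=read_camera('wrist')
print('yellow',clip(c,'yellow',.036));m,yw,w=fork(c,(436.7,223.3),(431.3,298.7));print('tip',m,yw)
print(get_obs()['joint_vel'].round(3),get_obs()['contact_force']);to((.5432,.339,.0782,-.5))"
```

```text
yellow (array([0.58186992, 0.34115353, 0.036     ]), (np.int64(362), np.int64(236), np.int64(298)), np.float64(0.03590258036342219))
tip [0.60477878 0.34109786 0.02814082] 1.4208377564590995
[-0.001 -0.002  0.001 -0.001  0.001 -0.     0.001] [-0.44240696 -0.1069661  -1.77498586]
at [0.5417 0.3383 0.0777] yaw_y -0.4
[ 0.0007  0.0015 -0.0005] [-0.03  0.01  0.1 ]
```

arm_command(commands=[0.0005,0.0016,0,0,0,0,0,0.0005,0.0016,0,0,0,0,0,0.0005,0.0016,0,0,0,0,0,0.0005,0.0016,-0.006,0,0,0,0,0.0005,0.0016,-0.012,0,0,0,0,0.0005,0.0016,-0.025,0,0,0,0,0.0005,0.0016,-0.038,0,0,0,0,0.0005,0.0016,-0.038,0,0,0,0])

```text
t: 32.2
eef_pos: [0.5454, 0.3398, 0.1189]
tool_rot: [0.0, 0.71, 0.704, 0.002]
contact_force: [0.1, 0.4, -2.1]
gripper_width: 0.245
grasp_force: 99.8
```

```bash
python3 -c "
from h import *
rep('yellow')
to((.48,.339,.1155,-.5),(.45,0,.1155,-.5),(.424,-.3985,.1155,-.5))"
```

```text
clip eye [0.5855 0.3424 0.07  ] (np.int64(360), np.int64(232), np.int64(293)) 0.0364 tip [0.6092 0.3422 0.068 ] 1.33 eye-TCP [0.0405 0.0031]
prong row [205]
at [0.545  0.3393 0.1176] yaw_y -0.45
[-0.0008 -0.065   0.002 ] [ 0.15 -0.1   0.05]
[-0.34   -0.0923  0.0013] [ 0.15 -0.1   0.05]
[-7.387e-01 -1.152e-01  5.000e-04] [ 0.15 -0.1   0.05]
```

arm_command(commands=[-0.008,-0.004,0,0,0,0,0,-0.024,-0.012,0,0,0,0,0,-0.048,-0.022,0,0,0,0,0,-0.078,-0.032,0,0,0,0,0,-0.11,-0.042,0.001,0,0,0,0,-0.145,-0.05,0.001,0,0,0,0,-0.18,-0.056,0.001,0,0,0,0,-0.215,-0.06,0.001,0,0,0,0])

```text
t: 33.05
eef_pos: [0.4809, 0.1219, 0.1143]
tool_rot: [-0.0, 0.71, 0.704, -0.001]
contact_force: [1.4, -0.6, -2.7]
gripper_width: 0.244
grasp_force: 99.7
```

arm_command(commands=[-0.035,-0.004,0,0,0,0,0,-0.07,-0.008,0,0,0,0,0,-0.105,-0.012,0,0,0,0,0,-0.14,-0.016,0,0,0,0,0,-0.175,-0.02,0,0,0,0,0,-0.21,-0.024,0,0,0,0,0,-0.245,-0.028,0,0,0,0,0,-0.28,-0.034,0,0,0,0,0])

```text
t: 33.85
eef_pos: [0.445, -0.1573, 0.1145]
tool_rot: [-0.0, 0.71, 0.704, -0.0]
contact_force: [0.5, -0.8, -3.4]
gripper_width: 0.242
grasp_force: 99.7
```

arm_command(commands=[-0.035,-0.008,0,0,0,0,0,-0.07,-0.015,0,0,0,0,0,-0.105,-0.021,0,0,0,0,0,-0.14,-0.022,0,0,0,0,0,-0.175,-0.022,0,0,0,0,0,-0.205,-0.022,0,0,0,0,0,-0.227,-0.022,0,0,0,0,0,-0.239,-0.022,0,0,0,0,0])

```text
t: 34.65
eef_pos: [0.4208, -0.3966, 0.1142]
tool_rot: [-0.0, 0.711, 0.703, -0.0]
contact_force: [-0.3, -0.1, -2.5]
gripper_width: 0.243
grasp_force: 99.7
```

arm_command(commands=[-0.004,0,0,0,0,0,0,-0.004,0,0,0,0,0,0,-0.004,0,0,0,0,0,0,-0.004,0,0,0,0,0,0])

```text
t: 35.05
eef_pos: [0.4228, -0.3971, 0.1149]
tool_rot: [-0.0, 0.709, 0.705, 0.0]
contact_force: [0.5, -0.3, -3.2]
gripper_width: 0.245
grasp_force: 99.7
```

```bash
python3 -c "
from h import *
c=read_camera('wrist');cv2.imwrite('pics/w14.png',c['img'][130:340,270:570,::-1].repeat(2,0).repeat(2,1));back(c,'yellow');head(c,(.514,-.396))
to((.4247,-.399,.1155,-.5));print(get_obs()['joint_vel'].round(3))"
```

```text
clip col 364 231 293
clip col 368 231 293
left col 361
r17.8 score 62.0 px (np.int64(491), np.int64(275)) [ 0.5106 -0.3951  0.08  ]
r18.6 score 56.0 px (np.int64(491), np.int64(275)) [ 0.5106 -0.3951  0.08  ]
r19.3 score 50.0 px (np.int64(492), np.int64(273)) [ 0.511 -0.394  0.08 ]
at [ 0.4227 -0.3973  0.1149] yaw_y -0.35
[-0.0016  0.002  -0.0006] [-0.   -0.02  0.15]
[ 0.001 -0.001  0.004 -0.005  0.001 -0.001  0.001]
```

View pics/w14.png

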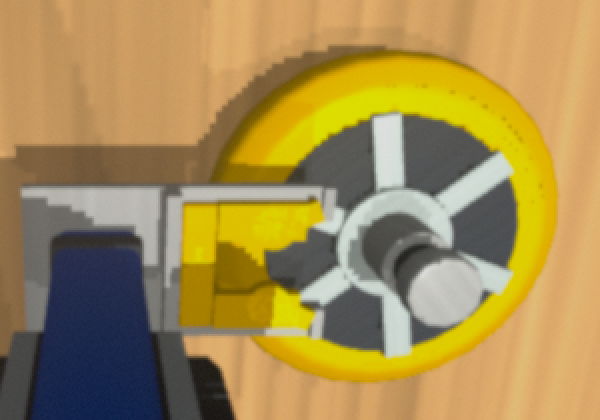

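The head of the yellow axle is centred at crop (445,292), i.e. pixel (492.5,276). The yellow clip sits square on the fork against the shoulder.

arm_command(commands=[-0.001,0,-0.001,0,0,0,0,-0.001,0.01,-0.001,0,0,0,0,-0.001,0.02,-0.001,0,0,0,0,-0.001,0.028,-0.001,0,0,0,0,-0.001,0.032,-0.001,0,0,0,0,-0.001,0.035,-0.001,0,0,0,0,-0.001,0.038,-0.001,0,0,0,0,-0.001,0.041,-0.001,0,0,0,0])

```text
t: 35.9
eef_pos: [0.4609, -0.3994, 0.1148]
tool_rot: [-0.002, 0.71, 0.704, -0.001]
contact_force: [-6.9, 1.7, -1.9]
gripper_width: 0.247
grasp_force: 99.6
```

arm_command(commands=[0,0.003,0,0,0,0,0,0,0.006,0,0,0,0,0,0,0.008,0,0,0,0,0,0,0.01,0,0,0,0,0,0,0.012,0,0,0,0,0,0,0.014,0,0,0,0,0,0,0.014,0,0,0,0,0])

```text
t: 36.6
eef_pos: [0.4741, -0.4002, 0.1149]
tool_rot: [-0.003, 0.71, 0.704, -0.002]
contact_force: [-8.7, 1.3, -2.0]
gripper_width: 0.247
grasp_force: 99.9
```

arm_command(commands=[0,0.002,0,0,0,0,0,0,0.004,0,0,0,0,0,0,0.004,0,0,0,0,0])

```text
t: 36.9
eef_pos: [0.4748, -0.4003, 0.1142]
tool_rot: [-0.005, 0.711, 0.704, -0.004]
contact_force: [-14.5, 1.8, 2.2]
gripper_width: 0.245
grasp_force: 100.4
```

```bash
python3 -c "
from h import *
c=read_camera('wrist');back(c,'yellow');head(c,(.5113,-.3957))
print(get_obs()['eef_pos'],get_obs()['contact_force'])"
```

```text
clip col 364 230 309
clip col 368 230 310
left col 360
r18.0 score 36.0 px (np.int64(392), np.int64(271)) [ 0.5117 -0.3954  0.08  ]
r18.8 score 34.0 px (np.int64(392), np.int64(272)) [ 0.5117 -0.396   0.08  ]
r19.5 score 31.0 px (np.int64(391), np.int64(273)) [ 0.5112 -0.3965  0.08  ]
[ 0.47484555 -0.40025528  0.11414765] [-14.65288947   0.70547972   2.17876167]
```

arm_command(commands=[0,-0.004,0,0,0,0,0,0,-0.007,0.003,0,0,0,0,0,-0.007,0.006,0,0,0,0,0,-0.007,0.008,0,0,0,0,0,-0.007,0.008,0,0,0,0])

```text
t: 37.45
eef_pos: [0.4735, -0.4004, 0.1074]
tool_rot: [-0.001, 0.71, 0.704, -0.001]
contact_force: [-6.3, -0.8, -2.1]
gripper_width: 0.246
grasp_force: 99.8
```

arm_command(commands=[0,-0.006,0,0,0,0,0,0,-0.015,0,0,0,0,0,0,-0.03,0,0,0,0,0,0,-0.045,0,0,0,0,0,0,-0.06,0,0,0,0,0,0,-0.065,0,0,0,0,0,0,-0.065,0,0,0,0,0])

```text
t: 38.15
eef_pos: [0.4081, -0.3999, 0.108]
tool_rot: [0.0, 0.71, 0.704, -0.0]
contact_force: [0.4, 0.6, -3.2]
gripper_width: 0.242
grasp_force: 99.7
```

```bash
python3 -c "
from h import *
c=read_camera('wrist');im=c['img'];a,b=HUE['yellow'];print('on fork',mask(im,(a,150,90),(b,255,255))[225:300,365:410].sum()//255);s=cv2.cvtColor(im,cv2.COLOR_RGB2HSV)[:,:,1];print([i for i in range(205,260) if s[i,380]<30][:3])
to((.46,-.045,.108,-.5),(.46,-.045,.0586,-.5))"
```

```text
on fork 391
[223, 224, 225]
at [ 0.4092 -0.3997  0.1081] yaw_y -0.49
[ 0.3551  0.0478 -0.    ] [0.03 0.02 0.01]
[0.3551 0.0477 0.0494] [0.03 0.02 0.01]
```

```bash
python3 -c "
from h import *
c=read_camera('wrist');im=c['img'];h=cv2.cvtColor(im,cv2.COLOR_RGB2HSV);print(h[250,365:410:6].tolist(),im[250,365:410:6].tolist())
print(h[240:285:6,400].tolist())
cv2.imwrite('pics/w15.png',im[130:340,270:570,::-1].repeat(2,0).repeat(2,1))"
```

```text
[[16, 124, 138], [16, 126, 136], [17, 132, 221], [16, 129, 203], [17, 128, 138], [21, 186, 104], [23, 255, 209], [23, 255, 222]] [[138, 107, 71], [136, 105, 69], [221, 171, 107], [203, 156, 100], [138, 107, 69], [104, 82, 28], [209, 158, 0], [222, 171, 0]]
[[21, 167, 180], [23, 255, 197], [23, 255, 189], [23, 255, 179], [23, 255, 156], [22, 220, 103], [18, 143, 130], [23, 23, 90]]
```

arm_command(commands=[0.02,0.006,0,0,0,0,0,0.06,0.02,0,0,0,0,0,0.1,0.035,0,0,0,0,0,0.14,0.048,0,0,0,0,0,0.18,0.048,0,0,0,0,0,0.22,0.048,0,0,0,0,0,0.26,0.048,0,0,0,0,0,0.3,0.048,0,0,0,0,0])

```text
t: 39.05
eef_pos: [0.4606, -0.0975, 0.1081]
tool_rot: [0.0, 0.709, 0.705, 0.001]
contact_force: [0.4, 0.9, -1.9]
gripper_width: 0.244
grasp_force: 99.7
```

arm_command(commands=[0.035,0,0,0,0,0,0,0.05,0,0,0,0,0,0,0.055,0,0.01,0,0,0,0,0.055,0,0.03,0,0,0,0,0.055,0,0.042,0,0,0,0,0.055,0,0.044,0,0,0,0,0.055,0,0.044,0,0,0,0])

```text
t: 39.75
eef_pos: [0.46, -0.0452, 0.0633]
tool_rot: [-0.0, 0.71, 0.704, -0.0]
contact_force: [0.4, -0.2, -2.2]
gripper_width: 0.244
grasp_force: 99.7
```

arm_command(commands=[0,0,0.002,0,0,0,0,0,0,0.004,0,0,0,0,0,0,0.005,0,0,0,0,0,0,0.0055,0,0,0,0,0,0,0.0055,0,0,0,0])

```text
t: 40.25
eef_pos: [0.4603, -0.0449, 0.0587]
tool_rot: [0.0, 0.71, 0.704, -0.0]
contact_force: [-1.8, -0.5, 2.2]
gripper_width: 0.247
grasp_force: 100.5
```

arm_command(commands=[0,0,0,0,0,0,0.35,0,0,0,0,0,0,0.5,0,0,0,0,0,0,0.8,0,0,0,0,0,0,1,0,0,0,0,0,0,1,0,0,0,0,0,0,1])

```text
t: 40.85
eef_pos: [0.4602, -0.0448, 0.0583]
tool_rot: [0.0, 0.71, 0.704, 0.0]
contact_force: [-0.2, 0.4, -0.8]
gripper_width: 1.0
grasp_force: 0.0
```

arm_command(commands=[0,0,-0.02,0,0,0,1,0,0,-0.05,0,0,0,1,0,0,-0.09,0,0,0,1,0,0,-0.13,0,0,0,1,0,0,-0.17,0,0,0,1,-0.05,0,-0.2,0,0,0,1,-0.1,0,-0.2,0,0,0,1,-0.14,0,-0.2,0,0,0,1])

```text
t: 41.65
eef_pos: [0.4596, -0.1867, 0.2601]
tool_rot: [0.002, 0.71, 0.705, 0.0]
contact_force: [-0.2, -1.0, 0.8]
gripper_width: 1.0
grasp_force: 0.0
```

arm_command(commands=[0,0,0,0,0,0,1,0,0,0,0,0,0,1])

```text
t: 41.85
eef_pos: [0.4586, -0.1857, 0.258]
tool_rot: [-0.0, 0.711, 0.703, 0.0]
contact_force: [1.1, 0.6, -0.3]
gripper_width: 0.997
grasp_force: 0.0
```

```bash
python3 -c "
from h import *
c=read_camera('scene');im=c['img']
A=cv2.resize(im[160:310,220:390],None,fx=4,fy=4,interpolation=cv2.INTER_CUBIC)[:600]
cv2.imwrite('pics/f.png',A[:,:,::-1]);print(A.shape)
t=read_camera('top');print(ray(t,(0,0),0)[:2])"
```

```text
(600, 680, 3)
[1.15678762 0.74611713]
```

View pics/f.png

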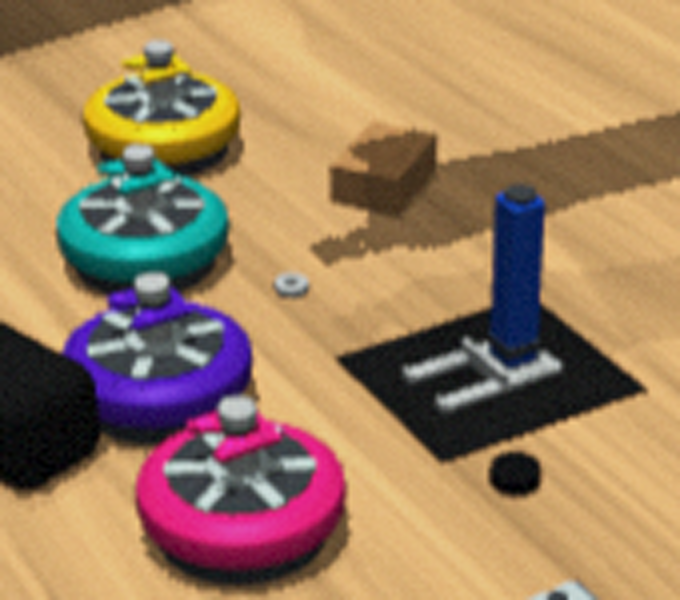

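All four clips are seated on the axles of their own colour (heads near (158,50), (138,155), (152,288) and (237,410) in the crop). The fork stands upright on the mat at (520,270).

```bash
python3 -c "
from station import *
print(hand_in())"
```

```text
the job is handed in; nothing more can be done
None
```

I pressed all four clips (teal, purple, pink, yellow) onto the axles of their own colour with the fork, stood the fork upright back on the mat, and handed the job in at about 42 s; the last picture shows it so, but no verdict came back.

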